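Load, pin shut and time a contact exposure frame

TASK

Get the exposure frame ready to print: lay every light-sensitive plate that is out on the bench flat in the frame's bed, side by side and face up, then shut the glass lid without slamming it, then lock it by bringing a hooked pin round through each of the two steel eyes until the eye sits at the middle of the bend, leaving both pins lying flat on the lid. Also roll the timer's thumbwheel to the field with four dots, and leave the other things on the bench where they are.

Things in the scene. Friction and masses are not known exactly. Their poses are not given: they have to be found in the camera images.
- frame: Contact exposure frame of light wood, fixed to the bench: 220 (x) by 260 (y) mm, origin at the centre of its underside, front towards -x. A felt-lined bed sunk in its top, a glazed lid hinged along the far edge, and two steel eyes on its 62 mm wide front rail, at x -79, y +90 and -90 mm. Body top without lid 42 mm above the bench, top of the shut lid 56 mm.
- bed (a point): Centre of the bed's flat floor, 30 mm above the bench; axes as the frame. The bed measures 136 (x) by 216 (y) mm inside, with walls 12 mm high. Three plates fit side by side along y, their 46 mm sides along x.
- lid_hinge (a point): Middle of the lid's hinge axis (along the frame's y), 42 mm above the bench, at the frame's x +110, on the plane of the lid's underside.
- lid (a joint): Angle of the glazed lid, 0 shut, 1.57 upright, growing as it opens (rad). Lid 220 long from the hinge, 260 wide, 14 thick, wooden rails (front one 62 wide, far and side ones 22) round a clear glass pane, 350 g. Its stiff hinge holds it at any angle; 2 to 6 N at its front rail moves it.
- eye_left (a point): Centre of the opening of the left (+y) closed steel eye, fixed to the frame itself, not to the lid; an upright ring of 7 mm bar, 25 mm clear inside, its axis along x of this frame (y along the front rail, z up). With the lid shut it stands up through a slot in the lid's front rail, its centre 13 mm above the lid's top, so the lid closes the bottom of the opening.
- eye_right (a point): Centre of the opening of the right (-y) closed steel eye, fixed to the frame itself, not to the lid; an upright ring of 7 mm bar, 25 mm clear inside, its axis along x of this frame (y along the front rail, z up). With the lid shut it stands up through a slot in the lid's front rail, its centre 13 mm above the lid's top, so the lid closes the bottom of the opening.
- pin1: Hooked locking pin lying flat, 60 g. Steel bar 8 mm thick bent to a half circle of 22 mm centre-line radius in this frame's xy plane; origin at the circle's centre, 4 mm above what it lies on. It bends from the free tip (0,-22,0), rounded 4 mm beyond, over the middle (22,0,0) to (0,22,0); from there a shank runs along -x into a wooden grip. z up. The two pins are alike.
- pin2: Hooked locking pin lying flat, 60 g. Steel bar 8 mm thick bent to a half circle of 22 mm centre-line radius in this frame's xy plane; origin at the circle's centre, 4 mm above what it lies on. It bends from the free tip (0,-22,0), rounded 4 mm beyond, over the middle (22,0,0) to (0,22,0); from there a shank runs along -x into a wooden grip. z up. The two pins are alike.
- pin1_mid (a point): Middle of the bend of pin1, on the bar's centre line.
- pin2_mid (a point): Middle of the bend of pin2, on the bar's centre line.
- pin1_grip (a point): Centre of the pale wooden grip of pin1: 44 long (along the pin's x), 14 wide (y, pinch it so), 16 high, its underside flush with the bar's; at (-34,22,4) mm in the pin's frame.
- pin2_grip (a point): Centre of the pale wooden grip of pin2: 44 long (along the pin's x), 14 wide (y, pinch it so), 16 high, its underside flush with the bar's; at (-34,22,4) mm in the pin's frame.
- plate1: Light-sensitive plate, 60 (x) by 46 (y) by 5 mm, aluminium with a grey sensitive layer on top, 60 g. Origin at the centre of its underside, z up, sensitive face up from the start. There are two or three plates; None if absent.
- plate2: Light-sensitive plate, 60 (x) by 46 (y) by 5 mm, aluminium with a grey sensitive layer on top, 60 g. Origin at the centre of its underside, z up, sensitive face up from the start. There are two or three plates; None if absent.
- plate3: Light-sensitive plate, 60 (x) by 46 (y) by 5 mm, aluminium with a grey sensitive layer on top, 60 g. Origin at the centre of its underside, z up, sensitive face up from the start. There are two or three plates; None if absent.
- timer: Exposure timer, a grey steel box 80 (x) by 90 (y) by 50 mm high, fixed to the bench; origin at the centre of its underside. A black thumbwheel, 60 mm across and 26 mm wide, its axle along y, stands 16 mm out of the middle of the top.
- dial_top (a point): Highest point of the thumbwheel, 66 mm above the bench (does not turn); axes as the timer, whose -x side faces the robot.
- dial (a joint): Turn of the thumbwheel (rad), 0 to 5.6; grows as its top is rolled towards the timer's -x side (the robot). The rim has eight fields of 0 to 7 white dots, 0.785 rad apart; the field facing straight up between the two white index lines is the number set, so n dots is n x 0.785. Stays where left; a fingertip pressed on with 5 N carries it along (30 mm is 1 rad).
- dish: White porcelain bowl, 80 mm across, 20 high; not part of the job. Origin under its centre.
- ink_jar: Lidded ink jar, 54 mm across, 60 high; not part of the job. Origin under its centre.
- brush: Paint brush, 160 long, lying; not part of the job.
- eraser: Grey eraser 55 by 24 by 16 mm; not part of the job. Origin under its centre.
- sanding_block: Cork block 70 by 45 by 30 mm; not part of the job. Origin under its centre.
- crayon_tin: Round tin, 60 mm across, 35 high; not part of the job. Origin under its centre.

How it is judged:
On the way, in this order (a step that is already met when the one before it is completed fails the run):
1. every plate lies flat in the bed (x of plate1 in the frame of bed between -0.055 and 0.055 m and y of plate1 in the frame of bed between -0.09 and 0.09 m and z of plate1 in the frame of bed between -0.003 and 0.0025 m and angle between each of plate1, plate2, plate3's own z axis and vertical below 0.05 rad and x of plate2 in the frame of bed between -0.055 and 0.055 m and y of plate2 in the frame of bed between -0.09 and 0.09 m and z of plate2 in the frame of bed between -0.003 and 0.0025 m and x of plate3 in the frame of bed between -0.055 and 0.055 m and y of plate3 in the frame of bed between -0.09 and 0.09 m and z of plate3 in the frame of bed between -0.003 and 0.0025 m), for 0.2 s.
2. the lid is shut (value of joint lid below 0.04 rad), for 0.2 s.
3. a pin is hooked through each eye, with the lid shut ((((horizontal distance between pin1_mid and eye_left below 0.015 m and z of pin1_mid in the frame of eye_left between -0.016 and 0.01 m and angle between the y axis of pin1 and the x axis of eye_left, either way round below 0.6 rad) and (horizontal distance between pin2_mid and eye_right below 0.015 m and z of pin2_mid in the frame of eye_right between -0.016 and 0.01 m and angle between the y axis of pin2 and the x axis of eye_right, either way round below 0.6 rad)) or ((horizontal distance between pin1_mid and eye_right below 0.015 m and z of pin1_mid in the frame of eye_right between -0.016 and 0.01 m and angle between the y axis of pin1 and the x axis of eye_right, either way round below 0.6 rad) and (horizontal distance between pin2_mid and eye_left below 0.015 m and z of pin2_mid in the frame of eye_left between -0.016 and 0.01 m and angle between the y axis of pin2 and the x axis of eye_left, either way round below 0.6 rad))) and value of joint lid below 0.04 rad), for 0.2 s.
At the end, for the whole second after the job is handed in: Every plate flat, face up on the bed floor; lid shut (under 0.04 rad); in each eye a pin, mid-bend within 15 mm of the eye centre seen from above, squared to the eye within 0.6 rad, flat within 0.2 rad; thumbwheel at four dots (3.14 rad within 0.25); plates and pins at rest (all of step 1 and all of step 3 and linear speed of each of plate1, plate2, plate3, pin1, pin2 below 0.02 m/s and angle between each of pin1, pin2's own z axis and vertical below 0.2 rad and value of joint dial between 2.8916 and 3.3916 rad); the robot touches nothing.
It fails at once if the lid is slammed (falls shut faster than 3 rad/s) (velocity of joint lid below -3 rad/s).
It fails at once if one of the other things on the bench is moved more than 4 cm (distance of any of dish, ink_jar, brush, eraser, sanding_block, crayon_tin from where it was at the start of the episode above 0.04 m).
Of plate1, plate2, plate3 only 2 to 3 are there at a start; the rules pass over those that are not, and their reading is None.
At some moment in a run one of plate1, plate2, plate3 may be knocked a few centimetres aside while the robot is not near it.
Once in a run the grip may slacken for a moment while it holds something.
It also fails if it takes over 210 s, if anything falls off the work surface, if the arm or the gripper's body presses on something with over 40 N, if the wrist force passes 120 N, or if a joint passes its speed limit or range.

ROBOT

A 7-joint arm with a two-finger parallel gripper is mounted at the origin on the work surface. World frame = base frame: x ahead of the robot, y to its left, z up, the work surface at z = 0. Lengths are in m, angles in rad, forces in N, time in s.
With the tool pointing down it reaches from about 0.4 to 0.85 m from the base axis. Payload 10.4 kg.
Tool frame: the origin (TCP) lies midway between the tips of the shut fingers; the grasp point (between the pads) lies manip.grip_point_offset behind it (manip.grip_point_offset is the distance from the TCP to the grasp point, in m); z points along the fingers, y is the line along which they close (so a half turn about z gives the same grasp; the last joint's range is limited). The gripper opens to 85 mm and grips with 20 to 120 N. Pads are 22 mm wide; open, the fingers measure 114 mm over their backs; the gripper's body (76 mm by 85 mm) begins 54 mm behind the grasp point. The pads swing forward as they close: fully open they stand 13 mm farther back than shut.
Start: joints at [-1.137, 0.332, -0.065, 1.46, 0.022, 1.35, -0.088], TCP at [0.276, 0.561, 0.231] pointing down, gripper open.
Joint ranges: [-2.6, 2.6], [-0.5, 2.12], [-1.47, 1.34], [0.16, 2.42], [-1.27, 4.41], [0.06, 2.06], [-2.6, 2.6]. Speed limits (rad/s): [2.22, 2.22, 2.79, 2.79, 3.14, 3.14, 3.14].

INTERFACE

Orientations are given as a unit quaternion [x, y, z, w].
In Python, from plant import manip gives the robot as it stands.
- The arm moves only by the shell command python3 -m handwheel 'ROWS'. ROWS is a JSON object of lists of equal length, an entry for each row: "grip": the opening, from -1 (shut) to 1 (fully open); "translation": the shift along the tool's x, y, z in m, a list of three; "spin": the turn about the tool's z in rad. A call has 1 to 20 rows; each row shifts and turns the commanded pose from where the row before left it, along the tool's axes as they then stand; what a row does not reach is not made up. A row lasts 1/10 s, in which the tool goes at most 50 mm and 8.59 degrees, less where a joint would pass 70% of its speed; a pose out of reach is approached as far as the arm can. A call is refused whole if a number of a shift passes 0.05 or a number of a turn 0.15, either way. A call with a gripper value outside its range is refused whole. The fingers move at their own pace and stop on an object; the grip force is fixed at half the most. Time passes only in rows, so rows that do not move let the fingers close. It gives the time, the measured TCP pose, the force, the opening and the grip force at its end, in the units of the state.
- manip.get_state(): the state, without advancing time (a new reading comes with each control period).
- manip.read_camera(name): name is "scene" or "top" or "wrist"; returns a dict with "color" (480x640x3 uint8, red, green, blue), "fx", "fy", "cx", "cy" (pixels), "cam_to_world" (4x4, takes a point from camera to world coordinates); the wrist camera has in their place "mount" (4x4, takes a point from camera to tool coordinates, whose origin is the TCP and whose axes are the flange's). Camera axes: x right, y down, z forward; pixel columns grow to the right and rows downward; lengths in m; the calibration is good to about 2 mm. A picture is of the moment at which its call begins: read the wrist's pose just before it. There is no depth.
- manip.sign_off(): hands the job in; it is judged then, once.
The state is a dict: "clock": time; "qpos": joint angles; "dq": joint speeds; "effort": joint torques, N m; "ee_pos": TCP position; "ee_rot": TCP orientation; "force": force on the tool from outside, world axes, zero at the start; "torque": the same for the moment, N m; "width": finger opening in m; "grip_force": force on a finger pad.
Only numpy, scipy, OpenCV 4.12 (cv2) and the standard library are available. Lean on these libraries where they do the work, as an engineer would, in place of code of your own. Each camera call takes 0.05 s, during which the arm holds its last target. There are 200 camera calls.

## Working session

There is one attempt and no reset: what is moved stays moved. The work goes in short steps, Python scripts to look and compute and a shell command to move; the robot and the scene stay as the last step left them, time stands still between calls to the robot, and variables do not carry over. Pictures are saved under pics/ and viewed, at most 14 in all, crops included, and the job is handed in when it is done.

```bash
mkdir -p pics; cat > h.py <<'E'
import numpy as np, cv2
from plant import manip
from scipy.spatial.transform import Rotation as R
def shot(name,fn=None):
    s=manip.get_state(); c=manip.read_camera(name)
    if 'mount' in c:
        T=np.eye(4);T[:3,:3]=R.from_quat(s['ee_rot']).as_matrix();T[:3,3]=s['ee_pos'];c['cam_to_world']=T@np.array(c['mount'])
    if fn: cv2.imwrite('pics/'+fn,c['color'][:,:,::-1])
    return c
def pt(c,u,v,z):
    M=np.array(c['cam_to_world']);d=M[:3,:3]@np.array([(u-c['cx'])/c['fx'],(v-c['cy'])/c['fy'],1]);o=M[:3,3]
    return o+d*(z-o[2])/d[2]
def tool(dv):
    return R.from_quat(manip.get_state()['ee_rot']).as_matrix().T@np.array(dv)
E
python3 - <<'E'
from h import *
import pickle
d={}
for n in ['scene','top']:
    d[n]=shot(n,n+'0.png');print(n,d[n]['fx'],np.round(d[n]['cam_to_world'],3).tolist())
pickle.dump(d,open('d0.pkl','wb'))
w=manip.read_camera('wrist');print(w['fx'],np.round(w['mount'],3).tolist())
s=manip.get_state();print(s, manip.grip_point_offset)
print(R.from_quat(s['ee_rot']).as_matrix().round(3).tolist())
E
```

```text
scene 543.1269337928671 [[-0.866, 0.426, -0.261, 0.841], [0.499, 0.727, -0.471, 0.582], [-0.01, -0.538, -0.843, 1.08], [0.0, 0.0, 0.0, 1.0]]
top 546.8494698330137 [[0.023, -0.983, 0.183, 0.321], [-1.0, -0.026, -0.015, 0.042], [0.019, -0.183, -0.983, 1.264], [0.0, 0.0, 0.0, 1.0]]
346.20905198863613 [[-0.0, -0.957, -0.291, 0.074], [1.0, -0.0, 0.0, -0.0], [-0.0, -0.291, 0.957, -0.142], [0.0, 0.0, 0.0, 1.0]]
{'clock': 0.15, 'qpos': array([-1.13659812,  0.33271171, -0.0647435 ,  1.46069935,  0.02155481,
        1.34991737, -0.08846255]), 'dq': array([ 6.01240928e-04, -3.53697470e-03,  1.76312532e-03, -1.84098248e-03,
        6.39215970e-04,  8.86281861e-05, -1.93413236e-04]), 'effort': array([ 9.51127295e-04, -6.25824022e+01,  4.92473587e-02, -3.91857791e+01,
        1.62937632e-02,  7.43472454e-03, -1.12540215e-05]), 'ee_pos': array([0.27551599, 0.56069377, 0.23073159]), 'ee_rot': array([ 2.26377296e-01,  9.74039551e-01, -5.06756970e-04, -1.25060956e-04]), 'force': array([-0.45861698,  0.26360067,  0.58205296]), 'torque': array([-0.03580461,  0.01122092, -0.0040097 ]), 'grip_force': 0.0, 'width': 0.08552032645313148} 0.0187
[[-0.898, 0.441, -0.0], [0.441, 0.898, -0.001], [0.0, -0.001, -1.0]]
```

View pics/scene0.png

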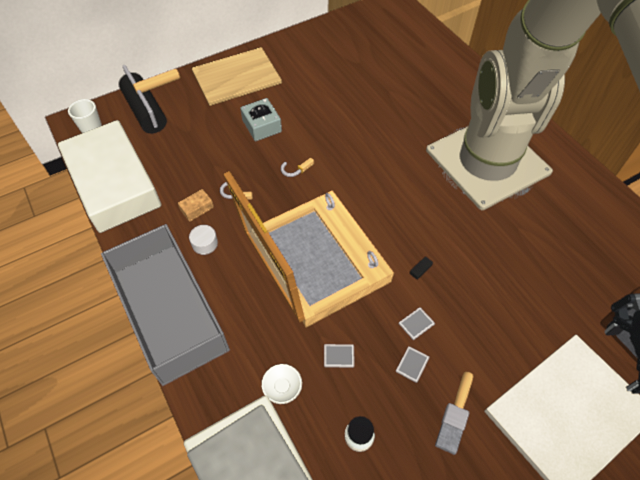

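View pics/top0.png

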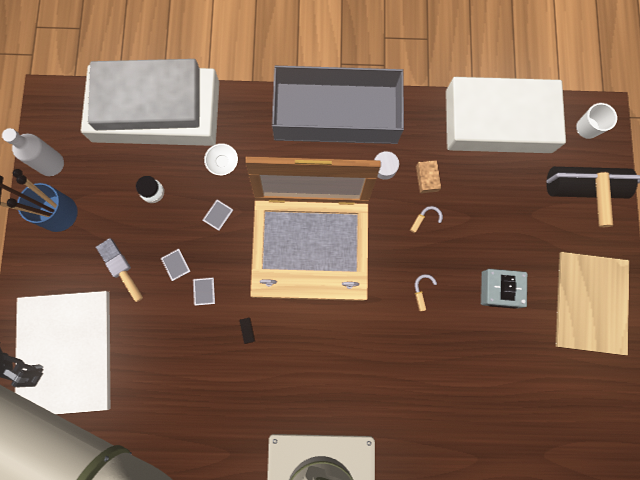

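Top view: three plates near (218,215), (175,265) and (204,292). The two pins are around (428,218) and (424,290), the timer is at (504,288), and the frame spans (251..368, 200..299). The lid stands roughly upright. Next I measure these.

```bash
python3 - <<'E'
from h import *
import pickle
c=pickle.load(open('d0.pkl','rb'))['top'];im=c['color']
hsv=cv2.cvtColor(im,cv2.COLOR_RGB2HSV)
m=(hsv[...,1]<80).astype(np.uint8)
def ana(n,x,y,r,z,mask):
    mm=np.zeros_like(mask);mm[y-r:y+r,x-r:x+r]=mask[y-r:y+r,x-r:x+r]
    cs,_=cv2.findContours(mm,cv2.RETR_EXTERNAL,cv2.CHAIN_APPROX_NONE);k=max(cs,key=cv2.contourArea)
    P=np.array([pt(c,u,v,z)[:2] for u,v in k[:,0]],np.float32)*1000
    b=cv2.minAreaRect(P);print(n,np.round(b[0]),np.round(b[1]),round(b[2],1))
for n,x,y in [('pA',218,215),('pB',175,265),('pC',204,292)]: ana(n,x,y,22,.005,m)
ana('timer',504,288,30,.05,m)
g=((hsv[...,1]>80)&(hsv[...,2]>150)).astype(np.uint8)
ana('grip1',416,225,14,.016,g);ana('grip2',421,301,14,.016,g)
ana('hook1',433,216,16,.004,((hsv[...,1]<80)&(hsv[...,2]>110)).astype(np.uint8));ana('hook2',425,282,14,.004,((hsv[...,1]<80)&(hsv[...,2]>110)).astype(np.uint8))
for q in [(251,298),(368,299)]: print('fc',pt(c,*q,.042)[:2].round(3))
for q in [(268,281),(350,284)]: print('eye',pt(c,*q,.069)[:2].round(3))
a=cv2.resize(im[150:310,240:380],None,fx=4,fy=4,interpolation=cv2.INTER_CUBIC)[:, :560]
b=cv2.resize(im[200:320,400:540],None,fx=4,fy=4,interpolation=cv2.INTER_CUBIC)
cv2.imwrite('pics/c1.png',a[:600,:,::-1]) if 0 else None
sc=pickle.load(open('d0.pkl','rb'))['scene']['color']
f=lambda i:cv2.resize(i,(400,300),interpolation=cv2.INTER_CUBIC)
cv2.imwrite('pics/c1.png',np.vstack([np.hstack([f(im[205:310,245:385]),f(im[200:320,400:560])]),np.hstack([f(sc[90:150,220:300]),f(sc[165:330,210:430])])])[:,:,::-1])
E
```

```text
pA [605. 251.] [49. 62.] 59.2
pB [485. 343.] [62. 48.] 29.9
pC [425. 273.] [62. 49.] 6.1
timer [ 444. -403.] [104.  84.] 86.6
grip1 [ 595. -217.] [15. 46.] 60.0
grip2 [ 413. -223.] [44. 16.] 13.4
hook1 [ 624. -257.] [53. 31.] 65.6
hook2 [ 459. -233.] [32. 53.] 23.4
fc [0.409 0.16 ]
fc [ 0.413 -0.1  ]
eye [0.445 0.122]
eye [ 0.442 -0.057]
```

View pics/c1.png

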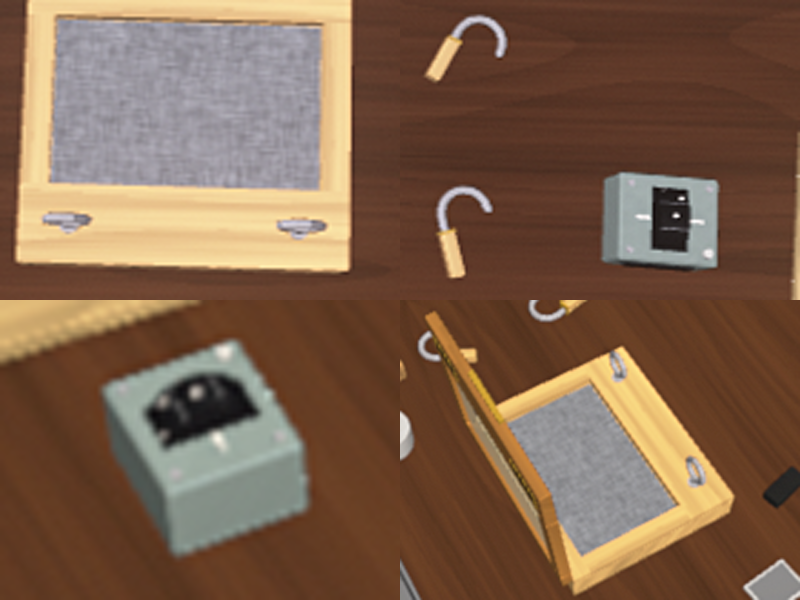

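```bash
cat >> h.py <<'E'
def go(x,y,z,yaw=None,n=None):
    """print spin then shift (tool axes after spin) to put TCP at x,y,z with tool y at yaw deg (mod 180)"""
    s=manip.get_state();Rm=R.from_quat(s['ee_rot']).as_matrix()
    cy=np.degrees(np.arctan2(Rm[1,1],Rm[0,1]));sp=0
    if yaw is not None: sp=-np.radians((yaw-cy+90)%180-90)
    R2=Rm@R.from_rotvec([0,0,sp]).as_matrix()
    t=R2.T@(np.array([x,y,z])-s['ee_pos'])
    print('t%.1f'%s['clock'],'pos',np.round(s['ee_pos'],4),'yaw %.1f'%cy,'q7 %.2f'%s['qpos'][6],'w %.3f'%s['width'],'| spin %.3f'%sp,'shift',np.round(t,4), 'F',np.round(s['force'],1))
def rect(c,mask,z):
    cs,_=cv2.findContours(mask.astype(np.uint8),cv2.RETR_EXTERNAL,cv2.CHAIN_APPROX_NONE);o=[]
    for k in cs:
        if cv2.contourArea(k)<300: continue
        P=np.array([pt(c,u,v,z)[:2] for u,v in k[:,0]],np.float32)*1000
        b=cv2.minAreaRect(P);ang=b[2] if b[1][0]<b[1][1] else b[2]-90
        o.append((np.round(b[0],1),np.round(b[1],1),round(ang,1)))
    return o
E
python3 -c "
from h import *
go(.605,.251,.2,59.2)"
```

```text
t0.1 pos [0.2755 0.5607 0.2307] yaw 63.8 q7 -0.09 w 0.086 | spin 0.081 shift [-0.4416 -0.0973  0.0309] F [-0.5  0.3  0.6]
```

```bash
python3 -m handwheel '{"grip":[1,1,1,1,1,1,1,1,1,1,1,1,1,1],"translation":[[0,0,0],[-0.0368,-0.0081,0.0026],[-0.0368,-0.0081,0.0026],[-0.0368,-0.0081,0.0026],[-0.0368,-0.0081,0.0026],[-0.0368,-0.0081,0.0026],[-0.0368,-0.0081,0.0026],[-0.0368,-0.0081,0.0026],[-0.0368,-0.0081,0.0026],[-0.0368,-0.0081,0.0026],[-0.0368,-0.0081,0.0026],[-0.0368,-0.0081,0.0026],[-0.0368,-0.0081,0.0026],[0,0,0]],"spin":[0.081,0,0,0,0,0,0,0,0,0,0,0,0,0]}'
python3 - <<'E'
from h import *
c=shot('wrist','w1.png');hsv=cv2.cvtColor(c['color'],cv2.COLOR_RGB2HSV)
for r in rect(c,hsv[...,1]<80,.005): print(r)
go(.605,.251,.2,59.2)
E
```

```text
clock: 1.55
ee_pos: [0.6084, 0.2449, 0.1991]
ee_rot: [0.269, 0.963, -0.002, 0.001]
force: [0.9, -1.1, 0.1]
width: 0.0852
grip_force: 0.0
(array([604.9, 254.7]), array([47.1, 60.8]), 58.7)
(array([734.8, 165.2]), array([825.1, 412.3]), -31.1)
(array([666., 424.]), array([86.9, 58.5]), -36.2)
(array([420.,  90.]), array([57.8, 24.4]), -25.0)
(array([484.6, 345.7]), array([61.1, 47.7]), -60.1)
(array([427.7, 277.3]), array([56.4, 47. ]), -83.8)
(array([361.4, 172.5]), array([28.6, 11.8]), -31.3)
t1.6 pos [0.6066 0.2479 0.1993] yaw 58.9 q7 0.62 w 0.086 | spin -0.005 shift [ 0.003   0.0018 -0.0007] F [-0.4  0.5  0.7]
```

View pics/w1.png

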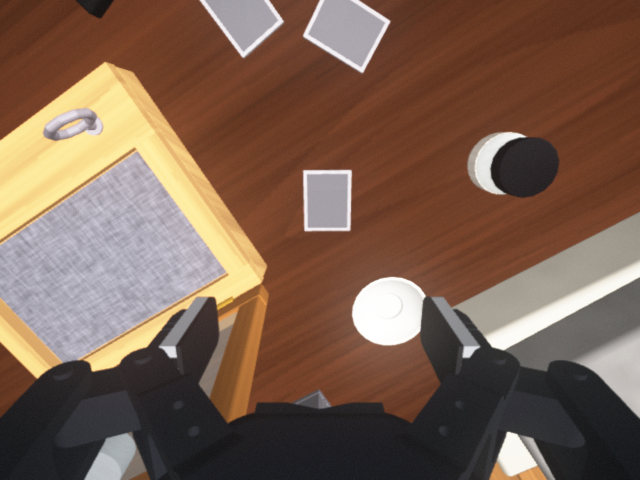

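```bash
python3 -c "
from h import *
go(.605,.2545,.012,58.7)"
```

```text
t1.6 pos [0.6066 0.2479 0.1993] yaw 58.9 q7 0.62 w 0.086 | spin 0.004 shift [0.0049 0.0051 0.1873] F [-0.4  0.5  0.7]
```

```bash
python3 -m handwheel '{"grip":[0.41,0.41,0.41,0.41,0.41,0.41,0.41,0.41,0.41],"translation":[[0.0049,0.0051,0.0273],[0,0,0.03],[0,0,0.03],[0,0,0.03],[0,0,0.03],[0,0,0.025],[0,0,0.015],[0,0,0],[0,0,0]],"spin":[0,0,0,0,0,0,0,0,0]}'
python3 -m handwheel '{"grip":[0.41,0.41,0.41,0.41],"translation":[[0,0,0.004],[0,0,0.004],[0,0,0.002],[0,0,0]],"spin":[0,0,0,0]}'
python3 -m handwheel '{"grip":[0.41,0.41,0.41],"translation":[[0,0,0.002],[0,0,0.001],[0,0,0]],"spin":[0,0,0]}'
python3 -m handwheel '{"grip":[0.41,0.41],"translation":[[0,0,0.002],[0,0,0.0]],"spin":[0,0]}'
```

```text
clock: 2.5
ee_pos: [0.6038, 0.2588, 0.0137]
ee_rot: [0.265, 0.964, 0.0, 0.0]
force: [0.8, -0.1, 0.0]
width: 0.0603
grip_force: 0.0
clock: 2.9
ee_pos: [0.6034, 0.2581, 0.0027]
ee_rot: [0.266, 0.964, -0.0, -0.0]
force: [-0.1, -0.4, 0.6]
width: 0.0601
grip_force: 0.0
clock: 3.2
ee_pos: [0.6035, 0.2581, -0.0003]
ee_rot: [0.266, 0.964, -0.0, -0.0]
force: [0.4, 0.6, 0.3]
width: 0.0602
grip_force: 0.0
clock: 3.4
ee_pos: [0.6034, 0.2581, -0.0025]
ee_rot: [0.266, 0.964, -0.0, -0.0]
force: [0.7, -0.2, 0.3]
width: 0.0604
grip_force: 0.0
```

```bash
python3 -m handwheel '{"grip":[0.2,0.1,-0.1,-0.5,-0.5,-0.5],"translation":[[0,0,0],[0,0,0],[0,0,0],[0,0,0],[0,0,0],[0,0,0]],"spin":[0,0,0,0,0,0]}'
python3 -m handwheel '{"grip":[-0.5,-0.5,-0.5,-0.5],"translation":[[0,0,-0.01],[0,0,-0.02],[0,0,-0.02],[0,0,0]],"spin":[0,0,0,0]}'
python3 -c "
from h import *
go(.605,.2545,.2,0)"
```

```text
clock: 4.0
ee_pos: [0.6039, 0.2583, -0.0016]
ee_rot: [0.266, 0.964, 0.0, 0.0]
force: [-0.6, 0.3, 6.0]
width: 0.0438
grip_force: 63.4
clock: 4.4
ee_pos: [0.6052, 0.2589, 0.0511]
ee_rot: [0.266, 0.964, 0.002, 0.002]
force: [0.8, 0.7, 0.0]
width: 0.0438
grip_force: 61.2
t4.4 pos [0.6052 0.2589 0.0511] yaw 59.2 q7 0.62 w 0.044 | spin 1.033 shift [-0.004   0.0004 -0.1489] F [0.8 0.7 0. ]
```

```bash
python3 -m handwheel '{"grip":[-0.5,-0.5,-0.5,-0.5,-0.5,-0.5,-0.5,-0.5,-0.5],"translation":[[0,0,-0.02],[0,0,-0.02],[0,0,-0.03],[0,0,-0.03],[0,0,-0.03],[0,0,-0.02],[0,0,0],[0,0,0],[0,0,0]],"spin":[0.1476,0.1476,0.1476,0.1476,0.1476,0.1476,0.1476,0,0]}'
python3 -c "
from h import *
go(.53,.03,.2,0)"
```

```text
clock: 5.3
ee_pos: [0.603, 0.2581, 0.1968]
ee_rot: [0.706, 0.709, -0.001, -0.0]
force: [0.0, 0.5, -1.0]
width: 0.0433
grip_force: 61.2
t5.3 pos [0.603  0.2581 0.1968] yaw 0.3 q7 -0.36 w 0.043 | spin 0.004 shift [-0.2281 -0.073  -0.003 ] F [ 0.   0.5 -1. ]
```

```bash
python3 -m handwheel '{"grip":[-0.5,-0.5,-0.5,-0.5,-0.5,-0.5,-0.5,-0.5,-0.5,-0.5,-0.5,-0.5],"translation":[[-0.0228,-0.0073,0],[-0.0228,-0.0073,0],[-0.0228,-0.0073,0],[-0.0228,-0.0073,0],[-0.0228,-0.0073,0],[-0.0228,-0.0073,0],[-0.0228,-0.0073,0],[-0.0228,-0.0073,0],[-0.0228,-0.0073,0],[-0.0228,-0.0073,0],[0,0,0],[0,0,0]],"spin":[0,0,0,0,0,0,0,0,0,0,0,0]}'
python3 - <<'E'
from h import *
c=shot('wrist','w2.png')
import pickle;pickle.dump(c,open('w2.pkl','wb'))
go(.53,-.035,.2,0)
E
```

```text
clock: 6.5
ee_pos: [0.5302, 0.0301, 0.1974]
ee_rot: [0.706, 0.708, -0.0, -0.0]
force: [0.4, 0.6, 0.0]
width: 0.0437
grip_force: 61.2
t6.5 pos [0.5304 0.0308 0.1974] yaw 0.1 q7 -0.08 w 0.043 | spin 0.002 shift [-0.0658 -0.0004 -0.0026] F [ 0.7  0.8 -0.6]
```

View pics/w2.png

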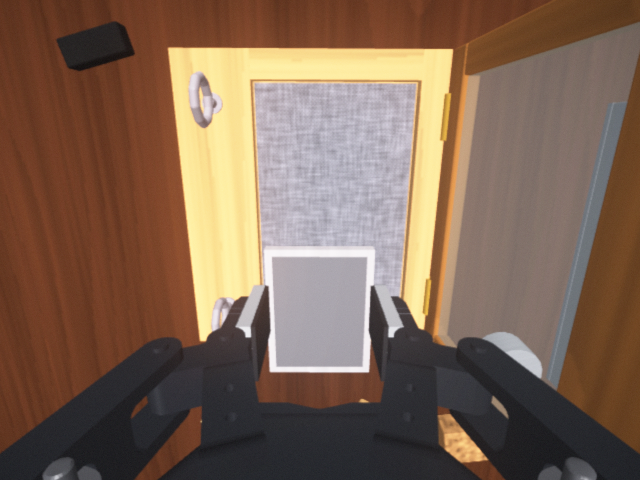

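```bash
python3 - <<'E'
from h import *
import pickle;c=pickle.load(open('w2.pkl','rb'))
p=lambda u,v,z:print((u,v),pt(c,u,v,z)[:2].round(4))
hsv=cv2.cvtColor(c['color'],cv2.COLOR_RGB2HSV)
y=(hsv[...,1]>100)&(hsv[...,2]>190)
print([(v,int(np.argmax(y[v]))) for v in (60,120,180,240,300)])
for v in (60,120,180,240,300):p(int(np.argmax(y[v])),v,.042)
p(169,48,.042);p(455,48,.042)
b=(hsv[...,1]<60)&(hsv[...,2]>80)
for v in (110,150,200,235):
    r=np.where(b[v,240:440])[0]+240;p(r.min(),v,.035);p(r.max(),v,.035)
p(201,100,.069);p(222,315,.069)
E
```

```text
[(60, 169), (120, 175), (180, 182), (240, 188), (300, 195)]
(169, 60) [0.413 0.157]
(175, 120) [0.4124 0.1128]
(182, 180) [0.4126 0.0641]
(188, 240) [0.4119 0.0104]
(195, 300) [ 0.4121 -0.0494]
(169, 48) [0.414  0.1653]
(455, 48) [0.6343 0.1657]
(np.int64(255), 110) [0.4767 0.1209]
(np.int64(414), 110) [0.6082 0.1211]
(np.int64(257), 150) [0.4767 0.0888]
(np.int64(410), 150) [0.6073 0.089 ]
(np.int64(260), 200) [0.4772 0.0456]
(np.int64(406), 200) [0.6071 0.0458]
(np.int64(261), 235) [0.4766 0.0131]
(np.int64(404), 235) [0.6077 0.0133]
(201, 100) [0.4436 0.1258]
(222, 315) [ 0.4449 -0.0499]
```

```bash
python3 -c "
from h import *
import pickle;c=pickle.load(open('w2.pkl','rb'))
for q in [(266,248),(374,248),(266,372),(374,372)]: print(pt(c,*q,.202)[:2].round(4))
go(.53,-.028,.035,-.2)"
```

```text
[0.5076 0.0571]
[0.5528 0.0572]
[ 0.5049 -0.0044]
[ 0.5557 -0.0043]
t6.5 pos [0.5304 0.0308 0.1974] yaw 0.1 q7 -0.08 w 0.043 | spin 0.006 shift [-5.890e-02 -1.000e-04  1.624e-01] F [ 0.7  0.8 -0.6]
```

```bash
python3 -m handwheel '{"grip":[-0.5,-0.5,-0.5,-0.5,-0.5,-0.5,-0.5,-0.5,-0.5,-0.5,-0.5],"translation":[[-0.02,0,0.01],[-0.02,0,0.02],[-0.018,0,0.02],[0,0,0.03],[0,0,0.03],[0,0,0.02],[0,0,0.02],[0,0,0.012],[0,0,0],[0,0,0.003],[0,0,0]],"spin":[0.006,0,0,0,0,0,0,0,0,0,0]}'
python3 -m handwheel '{"grip":[-0.5,-0.5],"translation":[[0,0,0.002],[0,0,0]],"spin":[0,0]}'
python3 -m handwheel '{"grip":[-0.5,-0.5],"translation":[[0,0,0.002],[0,0,0]],"spin":[0,0]}'
```

```text
clock: 7.65
ee_pos: [0.5308, -0.0276, 0.0334]
ee_rot: [0.709, 0.705, 0.0, 0.0]
force: [-0.5, -0.5, -1.0]
width: 0.0437
grip_force: 61.2
clock: 7.85
ee_pos: [0.5305, -0.0277, 0.0311]
ee_rot: [0.709, 0.705, 0.0, 0.0]
force: [0.5, 0.1, -0.3]
width: 0.0432
grip_force: 61.2
clock: 8.05
ee_pos: [0.5302, -0.0278, 0.0287]
ee_rot: [0.709, 0.705, 0.0, -0.0]
force: [0.7, 0.5, -0.5]
width: 0.0436
grip_force: 61.2
```

```bash
python3 -m handwheel '{"grip":[0.1,0.3,0.4,0.4,0.4,0.4,0.4,0.4,0.4,0.4,0.4,0.4],"translation":[[0,0,0],[0,0,0],[0,0,0],[0,0,-0.02],[0,0,-0.03],[0,0,-0.03],[0,0,-0.03],[0,0,-0.03],[0,0,-0.015],[0,0,0],[0,0,0],[0,0,0]],"spin":[0,0,0,0,0,0.15,0.15,0.15,0.15,0.15,0.15,0.15]}'
python3 -c "
from h import *
go(.484,.34,.19,-60.1)"
```

```text
clock: 9.25
ee_pos: [0.5303, -0.0278, 0.184]
ee_rot: [0.968, 0.251, 0.0, -0.0]
force: [-0.6, -0.9, 0.9]
width: 0.0593
grip_force: 0.0
t9.2 pos [ 0.5303 -0.0278  0.184 ] yaw -60.9 q7 -1.00 w 0.059 | spin -0.013 shift [ 0.1433 -0.3419 -0.0059] F [-0.6 -0.9  0.9]
```

```bash
python3 -m handwheel '{"grip":[0.4,0.4,0.4,0.4,0.4,0.4,0.4,0.4,0.4,0.4,0.4,0.4,0.4,0.4],"translation":[[0.0119,-0.0285,0],[0.0119,-0.0285,0],[0.0119,-0.0285,0],[0.0119,-0.0285,0],[0.0119,-0.0285,0],[0.0119,-0.0285,0],[0.0119,-0.0285,0],[0.0119,-0.0285,0],[0.0119,-0.0285,0],[0.0119,-0.0285,0],[0.0119,-0.0285,0],[0.0119,-0.0285,0],[0,0,0],[0,0,0]],"spin":[-0.013,0,0,0,0,0,0,0,0,0,0,0,0,0]}'
python3 - <<'E'
from h import *
c=shot('wrist','w3.png');hsv=cv2.cvtColor(c['color'],cv2.COLOR_RGB2HSV)
for r in rect(c,hsv[...,1]<80,.005):
    if 40<min(r[1]) and max(r[1])<75: print(r)
go(.484,.345,.001,-60.1)
E
```

```text
clock: 10.65
ee_pos: [0.4816, 0.3399, 0.1836]
ee_rot: [0.965, 0.261, -0.0, 0.0]
force: [0.7, -0.6, -0.4]
width: 0.0597
grip_force: 0.0
(array([425. , 277.7]), array([62.4, 48.2]), -83.9)
(array([484.6, 346.3]), array([61.6, 47.3]), -60.2)
t10.7 pos [0.4821 0.3389 0.1837] yaw -59.8 q7 -1.64 w 0.060 | spin 0.005 shift [ 0.0048 -0.0045  0.1827] F [ 0.1  0.5 -0.7]
```

```bash
python3 -m handwheel '{"grip":[0.4,0.4,0.4,0.4,0.4,0.4,0.4,0.4,0.4,0.4],"translation":[[0.0057,-0.0047,0.03],[0,0,0.03],[0,0,0.03],[0,0,0.03],[0,0,0.03],[0,0,0.02],[0,0,0.01],[0,0,0.0],[0,0,0.004],[0,0,0]],"spin":[0,0,0,0,0,0,0,0,0,0]}'
python3 -m handwheel '{"grip":[0.2,0.1,-0.1,-0.5,-0.5,-0.5],"translation":[[0,0,0.0012],[0,0,0],[0,0,0],[0,0,0],[0,0,0],[0,0,0]],"spin":[0,0,0,0,0,0]}'
```

```text
clock: 11.7
ee_pos: [0.485, 0.3467, 0.0007]
ee_rot: [0.965, 0.261, 0.001, -0.0]
force: [0.1, -1.1, 0.0]
width: 0.0596
grip_force: 0.0
clock: 12.3
ee_pos: [0.4847, 0.3468, -0.0004]
ee_rot: [0.965, 0.261, 0.0, -0.0]
force: [-2.2, -1.6, 7.8]
width: 0.0433
grip_force: 59.8
```

```bash
python3 -m handwheel '{"grip":[-0.5,-0.5,-0.5,-0.5,-0.5,-0.5,-0.5,-0.5,-0.5,-0.5],"translation":[[0,0,-0.01],[0,0,-0.02],[0,0,-0.03],[0,0,-0.03],[0,0,-0.03],[0,0,0],[0,0,0],[0,0,0],[0,0,0],[0,0,0]],"spin":[0,0,0,-0.149,-0.149,-0.149,-0.149,-0.149,-0.149,-0.149]}'
python3 -c "
from h import *
go(.53,.035,.12,-.2)"
```

```text
clock: 13.3
ee_pos: [0.4845, 0.3465, 0.1194]
ee_rot: [0.705, 0.709, 0.0, 0.0]
force: [0.0, 0.4, -1.4]
width: 0.0434
grip_force: 61.0
t13.3 pos [0.4845 0.3465 0.1194] yaw 0.3 q7 -0.63 w 0.043 | spin 0.009 shift [-0.3113  0.0465 -0.0007] F [ 0.   0.4 -1.4]
```

```bash
python3 -m handwheel '{"grip":[-0.5,-0.5,-0.5,-0.5,-0.5,-0.5,-0.5,-0.5,-0.5,-0.5,-0.5,-0.5,-0.5,-0.5,-0.5,-0.5,-0.5,-0.5],"translation":[[-0.026,0.0039,0],[-0.026,0.0039,0],[-0.026,0.0039,0],[-0.026,0.0039,0],[-0.026,0.0039,0],[-0.026,0.0039,0],[-0.026,0.0039,0],[-0.026,0.0039,0],[-0.026,0.0039,0],[-0.026,0.0039,0],[-0.026,0.0039,0],[-0.026,0.0039,0],[0,0,0],[0,0,0.03],[0,0,0.03],[0,0,0.02],[0,0,0.006],[0,0,0]],"spin":[0.009,0,0,0,0,0,0,0,0,0,0,0,0,0,0,0,0,0]}'
python3 -m handwheel '{"grip":[-0.5,-0.5],"translation":[[0,0,0.002],[0,0,0]],"spin":[0,0]}'
```

```text
clock: 15.1
ee_pos: [0.5283, 0.0345, 0.0325]
ee_rot: [0.71, 0.704, -0.0, -0.0]
force: [0.2, -0.5, 0.1]
width: 0.0431
grip_force: 61.1
clock: 15.3
ee_pos: [0.5293, 0.0344, 0.0316]
ee_rot: [0.71, 0.704, 0.001, 0.0]
force: [-0.4, 0.7, -0.7]
width: 0.0432
grip_force: 61.1
```

```bash
python3 -m handwheel '{"grip":[-0.5,0.1,0.3,0.4,0.4,0.4,0.4,0.4,0.4,0.4,0.4,0.4,0.4,0.4,0.4,0.4],"translation":[[0,0,0.001],[0,0,0],[0,0,0],[0,0,0],[0,0,-0.02],[0,0,-0.03],[0,0,-0.03],[0,0,-0.03],[0,0,-0.03],[0,0,-0.015],[0,0,0],[0,0,0],[0,0,0],[0,0,0],[0,0,0],[0,0,0]],"spin":[0,0,0,0,0,0.1465,0.1465,0.1465,0.1465,0.1465,0.1465,0.1465,0.1465,0.1465,0.1465,0]}'
python3 -c "
from h import *
go(.425,.273,.19,-83.9)"
```

```text
clock: 16.9
ee_pos: [0.5286, 0.0342, 0.1846]
ee_rot: [0.999, 0.047, 0.0, -0.0]
force: [0.8, 0.3, -0.3]
width: 0.06
grip_force: 0.0
t16.9 pos [0.5286 0.0342 0.1846] yaw -84.6 q7 -1.54 w 0.060 | spin -0.012 shift [-0.0776 -0.2485 -0.0053] F [ 0.8  0.3 -0.3]
```

```bash
python3 -m handwheel '{"grip":[0.4,0.4,0.4,0.4,0.4,0.4,0.4,0.4,0.4,0.4,0.4,0.4],"translation":[[-0.0078,-0.0248,0],[-0.0078,-0.0248,0],[-0.0078,-0.0248,0],[-0.0078,-0.0248,0],[-0.0078,-0.0248,0],[-0.0078,-0.0248,0],[-0.0078,-0.0248,0],[-0.0078,-0.0248,0],[-0.0078,-0.0248,0],[-0.0078,-0.0248,0],[0,0,0],[0,0,0]],"spin":[-0.012,0,0,0,0,0,0,0,0,0,0,0]}'
python3 - <<'E'
from h import *
c=shot('wrist','w4.png');hsv=cv2.cvtColor(c['color'],cv2.COLOR_RGB2HSV)
for r in rect(c,hsv[...,1]<80,.005):
    if 35<min(r[1]) and max(r[1])<85: print(r); go(*(r[0]/1000),-.001,r[2])
E
```

```text
clock: 18.1
ee_pos: [0.4244, 0.2725, 0.1846]
ee_rot: [0.998, 0.057, 0.0, 0.0]
force: [-0.6, -1.0, 0.5]
width: 0.0597
grip_force: 0.0
(array([400. , 303.2]), array([60.5, 47.3]), -83.5)
t18.1 pos [0.4247 0.2718 0.1846] yaw -83.6 q7 -2.09 w 0.060 | spin -0.003 shift [-0.0211 -0.0341  0.1856] F [0.5 0.1 0.6]
```

```bash
python3 -m handwheel '{"grip":[0.4,0.4,0.4,0.4,0.4,0.4,0.4,0.4,0.4,0.4],"translation":[[-0.0211,-0.0341,0.02],[0,0,0.03],[0,0,0.03],[0,0,0.03],[0,0,0.03],[0,0,0.02],[0,0,0.015],[0,0,0.0],[0,0,0.007],[0,0,0]],"spin":[0,0,0,0,0,0,0,0,0,0]}'
python3 - <<'E'
from h import *
go(.400,.3032,-.001,-83.5)
E
```

```text
clock: 19.15
ee_pos: [0.4001, 0.3037, 0.0027]
ee_rot: [0.999, 0.054, 0.0, -0.0]
force: [0.1, -0.1, -0.0]
width: 0.06
grip_force: 0.0
t19.1 pos [0.4001 0.3037 0.0027] yaw -83.8 q7 -2.10 w 0.060 | spin -0.005 shift [-0.0002  0.0005  0.0037] F [ 0.1 -0.1 -0. ]
```

```bash
python3 -m handwheel '{"grip":[0.4,0.2,0.1,-0.1,-0.5,-0.5,-0.5],"translation":[[0,0,0.0032],[0,0,0],[0,0,0],[0,0,0],[0,0,0],[0,0,0],[0,0,0]],"spin":[0,0,0,0,0,0,0]}'
python3 -m handwheel '{"grip":[-0.5,-0.5,-0.5,-0.5,-0.5,-0.5,-0.5,-0.5,-0.5,-0.5,-0.5,-0.5,-0.5,-0.5],"translation":[[0,0,-0.01],[0,0,-0.02],[0,0,-0.03],[0,0,-0.03],[0,0,-0.03],[0,0,0],[0,0,0],[0,0,0],[0,0,0],[0,0,0],[0,0,0],[0,0,0],[0,0,0],[0,0,0]],"spin":[0,0,0,-0.1457,-0.1457,-0.1457,-0.1457,-0.1457,-0.1457,-0.1457,-0.1457,-0.1457,-0.1457,0]}'
python3 -c "
from h import *
go(.53,.101,.12,-.2)"
```

```text
clock: 19.85
ee_pos: [0.4, 0.3041, 0.0003]
ee_rot: [0.999, 0.054, 0.0, -0.0]
force: [-2.7, -2.6, 9.1]
width: 0.043
grip_force: 59.5
clock: 21.25
ee_pos: [0.3999, 0.304, 0.12]
ee_rot: [0.708, 0.706, 0.0, 0.0]
force: [-0.3, -0.2, -0.1]
width: 0.0431
grip_force: 61.0
t21.2 pos [0.3999 0.304  0.12  ] yaw -0.2 q7 -0.72 w 0.043 | spin 0.001 shift [-0.2025  0.1309 -0.    ] F [-0.3 -0.2 -0.1]
```

```bash
python3 -m handwheel '{"grip":[-0.5,-0.5,-0.5,-0.5,-0.5,-0.5,-0.5,-0.5,-0.5,-0.5,-0.5,-0.5,-0.5,-0.5,-0.5,-0.5],"translation":[[-0.0202,0.0131,0],[-0.0202,0.0131,0],[-0.0202,0.0131,0],[-0.0202,0.0131,0],[-0.0202,0.0131,0],[-0.0202,0.0131,0],[-0.0202,0.0131,0],[-0.0202,0.0131,0],[-0.0202,0.0131,0],[-0.0202,0.0131,0],[0,0,0],[0,0,0.03],[0,0,0.03],[0,0,0.02],[0,0,0.007],[0,0,0]],"spin":[0,0,0,0,0,0,0,0,0,0,0,0,0,0,0,0]}'
python3 -m handwheel '{"grip":[-0.5,-0.5],"translation":[[0,0,0.0022],[0,0,0]],"spin":[0,0]}'
python3 -m handwheel '{"grip":[0.1,0.3,0.4,0.4,0.4,0.4,0.4,0.4,0.4,0.4],"translation":[[0,0,0],[0,0,0],[0,0,0],[0,0,-0.02],[0,0,-0.03],[0,0,-0.03],[0,0,-0.03],[0,0,-0.03],[0,0,-0.02],[0,0,0]],"spin":[0,0,0,0,0,0,0,0,0,0]}'
python3 - <<'E'
from h import *
c=shot('wrist','w5.png');t=shot('top','t5.png')
cv2.imwrite('pics/c5.png',np.hstack([c['color'][:,80:560],cv2.resize(t['color'][130:310,235:385],(320,480*320//400))if 0 else cv2.resize(t['color'][130:310,235:355],(320,480))])[:,:,::-1])
go(.53,.101,.12,-.2)
E
```

```text
clock: 22.85
ee_pos: [0.5293, 0.1017, 0.0323]
ee_rot: [0.709, 0.705, -0.0, -0.0]
force: [0.5, -0.8, 0.1]
width: 0.0427
grip_force: 61.1
clock: 23.05
ee_pos: [0.5303, 0.1016, 0.0311]
ee_rot: [0.709, 0.705, 0.001, 0.0]
force: [-0.4, -0.9, -1.0]
width: 0.0432
grip_force: 61.0
clock: 24.05
ee_pos: [0.5313, 0.1016, 0.1934]
ee_rot: [0.709, 0.705, 0.002, 0.001]
force: [-0.0, -0.3, -0.1]
width: 0.0596
grip_force: 0.0
t24.1 pos [0.5297 0.1013 0.1901] yaw -0.3 q7 -0.22 w 0.060 | spin -0.002 shift [-0.0003  0.0003  0.0701] F [-0.2  0.4 -1. ]
```

View pics/c5.png

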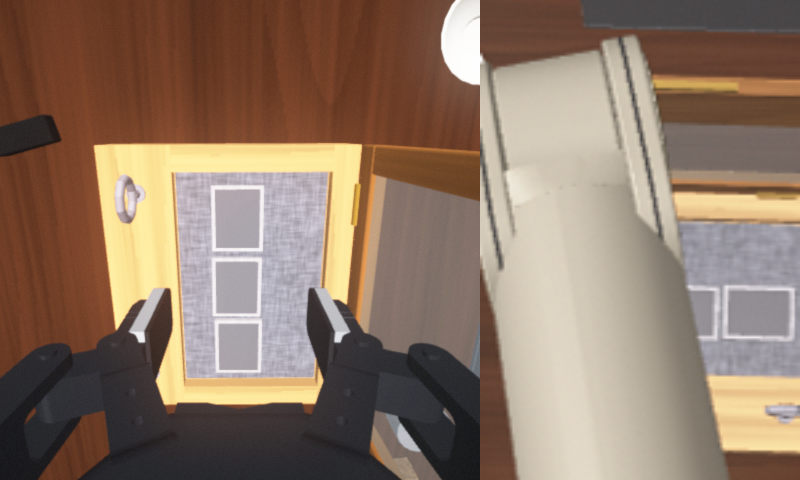

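```bash
python3 - <<'E'
from h import *
import pickle
d=pickle.load(open('d0.pkl','rb'));c=d['top'];im=c['color']
print([(v,im[v,300].tolist()) for v in range(152,182,1)][::2])
for v in (157,158,164,165,166):
    for th in np.arange(1.4,2.1,.01):
        x=.633-.22*np.cos(th);z=.042+.22*np.sin(th)
        if pt(c,313,v,z)[0]<x: print(v,round(th,2),round(x,3),round(z,3));break
go(.73,.035,.31,-.2)
E
```

```text
[(152, [103, 64, 48]), (154, [103, 66, 49]), (156, [91, 57, 43]), (158, [175, 119, 76]), (160, [212, 172, 90]), (162, [206, 165, 86]), (164, [145, 97, 64]), (166, [96, 66, 45]), (168, [106, 73, 49]), (170, [101, 70, 45]), (172, [99, 69, 46]), (174, [100, 68, 46]), (176, [116, 103, 97]), (178, [121, 106, 100]), (180, [118, 103, 98])]
157 1.73 0.668 0.259
158 1.72 0.666 0.26
164 1.66 0.653 0.261
165 1.65 0.65 0.261
166 1.64 0.648 0.261
t24.1 pos [0.5297 0.1013 0.1901] yaw -0.3 q7 -0.22 w 0.060 | spin -0.002 shift [-0.0656  0.2006 -0.1198] F [-0.2  0.4 -1. ]
```

Plates lie flat at (237,218), (237,288) and (238,346) in the left crop. The lid stands at about 1.65 rad with its outer top edge at x≈0.665. I'll go over and behind it.

```bash
python3 -m handwheel '{"grip":[-1,-1,-1,-1,-1,-1,-1,-1,-1,-1,-1,-1,-1,-1,-1,-1,-1],"translation":[[0,0,-0.03],[0,0,-0.03],[0,0,-0.03],[0,0,-0.02],[-0.0083,0.0213,0],[-0.0083,0.0213,0],[-0.0083,0.0213,0],[-0.0083,0.0213,0],[-0.0083,0.0213,0],[-0.0083,0.0213,0],[-0.0083,0.0213,0],[-0.0083,0.0213,0],[0,0,0],[0,0,0.03],[0,0,0.03],[0,0,0.008],[0,0,0]],"spin":[0,0,0,0,0,0,0,0,0,0,0,0,0,0,0,0,0]}'
python3 -m handwheel '{"grip":[-1,-1,-1,-1,-1],"translation":[[0,-0.015,0],[0,-0.013,0],[0,-0.012,0],[0,-0.01,0],[0,0,0]],"spin":[0,0,0,0,0]}'
python3 -c "
from h import *
go(.641,.035,.232,-.2)"
```

```text
clock: 25.85
ee_pos: [0.6987, 0.0344, 0.2305]
ee_rot: [0.709, 0.705, -0.001, -0.001]
force: [-0.1, 0.5, 0.9]
width: -0.0
grip_force: 0.0
clock: 26.35
ee_pos: [0.6499, 0.0343, 0.2348]
ee_rot: [0.709, 0.705, 0.001, 0.001]
force: [1.0, -0.3, 1.0]
width: -0.0004
grip_force: 0.0
t26.4 pos [0.6499 0.0343 0.2348] yaw -0.3 q7 -0.01 w -0.000 | spin -0.002 shift [ 0.0006 -0.0089  0.0027] F [ 1.  -0.3  1. ]
```

```bash
python3 -m handwheel '{"grip":[-1,-1,-1,-1,-1,-1],"translation":[[0,-0.009,0.002],[0,-0.016,0.002],[0,-0.016,0.002],[0,-0.019,0.005],[0,-0.018,0.006],[0,-0.017,0.009]],"spin":[0,0,0,0,0,0]}'
python3 -m handwheel '{"grip":[-1,-1,-1,-1,-1,-1,-1],"translation":[[0,-0.016,0.0095],[0,-0.015,0.0115],[0,-0.014,0.013],[0,-0.013,0.014],[0,-0.011,0.016],[0,-0.01,0.016],[0,0,0]],"spin":[0,0,0,0,0,0,0]}'
python3 - <<'E'
from h import *
shot('scene','s6.png');go(.469,.035,.1115,-.2)
E
```

```text
clock: 26.95
ee_pos: [0.5546, 0.0347, 0.2068]
ee_rot: [0.709, 0.705, 0.001, 0.001]
force: [2.1, -0.0, 1.9]
width: -0.0002
grip_force: 1.0
clock: 27.65
ee_pos: [0.4737, 0.035, 0.1247]
ee_rot: [0.709, 0.705, -0.001, -0.001]
force: [-0.3, 0.4, 0.3]
width: 0.0001
grip_force: 0.0
t27.7 pos [0.4751 0.0351 0.126 ] yaw -0.3 q7 -0.13 w -0.000 | spin -0.002 shift [-0.0001 -0.0061  0.0145] F [0.7 0.3 0.1]
```

View pics/s6.png

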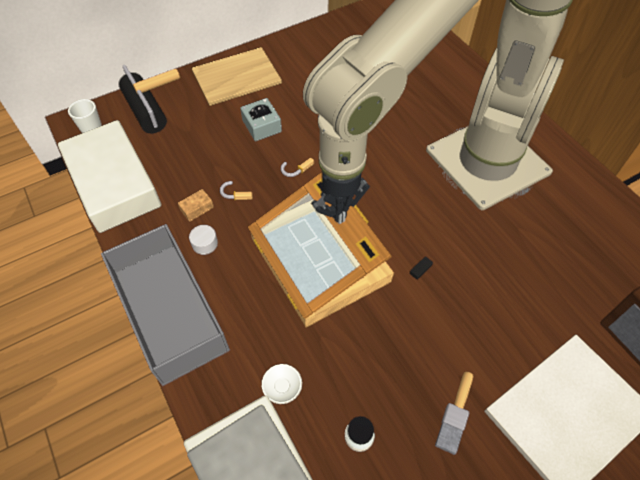

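Lid is well down at (320,250) with the finger on its front rail, and the plates show through the glass. Continuing to shut.

```bash
python3 -m handwheel '{"grip":[-1,-1,-1,-1,-1,-1,-1],"translation":[[0,-0.006,0.0145],[0,-0.006,0.0175],[0,-0.005,0.018],[0,-0.002,0.012],[0,0,0.003],[0,0,0.002],[0,0,0]],"spin":[0,0,0,0,0,0,0]}'
python3 -m handwheel '{"grip":[-1,-1,-1],"translation":[[0,0,0.003],[0,0,0.002],[0,0,0]],"spin":[0,0,0]}'
```

```text
clock: 28.4
ee_pos: [0.4574, 0.0353, 0.0597]
ee_rot: [0.709, 0.705, 0.0, 0.0]
force: [0.3, 0.1, -0.3]
width: -0.0001
grip_force: 0.0
clock: 28.7
ee_pos: [0.4576, 0.0354, 0.0559]
ee_rot: [0.709, 0.705, 0.001, -0.0]
force: [-7.4, -1.6, 23.9]
width: -0.0001
grip_force: 11.8
```

```bash
python3 -m handwheel '{"grip":[-1,-1,-1,-1,-1,-1,-1,-1,0,0,0,0],"translation":[[0,0,-0.02],[0,0,-0.03],[0,0,-0.03],[0,0,-0.03],[0,0,-0.03],[-0.02,0,-0.03],[-0.02,0,0],[-0.02,0,0],[-0.01,0,0],[0,0,0],[0,0,0],[0,0,0]],"spin":[0,0,0,0,0,0,0,0,0,0,0,0]}'
python3 - <<'E'
from h import *
c=shot('wrist','w7.png')
import pickle;pickle.dump(c,open('w7.pkl','wb'));go(.45,-.03,.22,0)
E
```

```text
clock: 29.9
ee_pos: [0.4564, -0.0337, 0.224]
ee_rot: [0.708, 0.706, -0.0, -0.0]
force: [-0.4, -0.1, -0.4]
width: 0.0427
grip_force: 0.0
t29.9 pos [ 0.4564 -0.0337  0.224 ] yaw -0.2 q7 -0.05 w 0.043 | spin -0.004 shift [ 0.0037 -0.0064  0.004 ] F [ 0.  -0.4  0.8]
```

View pics/w7.png

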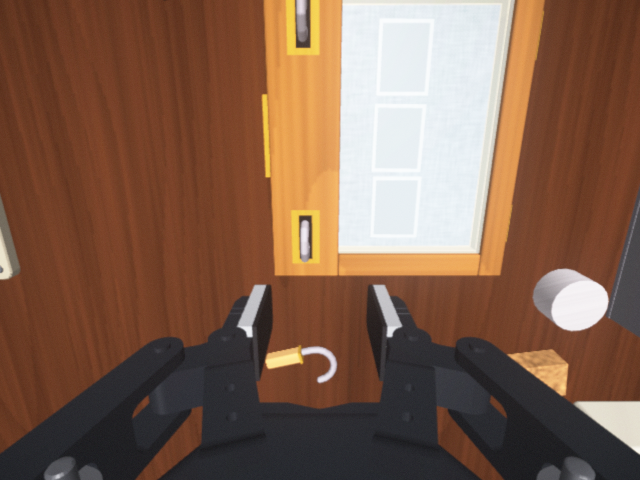

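```bash
python3 - <<'E'
from h import *
import pickle;c=pickle.load(open('w7.pkl','rb'))
p=lambda s,u,v,z:print(s,(u,v),pt(c,u,v,z)[:2].round(4))
p('slotR',306,237,.056);p('slotR-',306,264,.056);p('slotR+',306,210,.056);p('slotL bottom',303,54,.056)
p('corner',275,275,.056);p('corner',501,275,.056)
p('ringtop',305.5,236,.085)
hsv=cv2.cvtColor(c['color'],cv2.COLOR_RGB2HSV)
m=np.zeros((480,640),np.uint8);m[205:268,292:320]=((hsv[...,1]<60)&(hsv[...,2]>90))[205:268,292:320]
k=np.argwhere(m);print(k.min(0),k.max(0))
m=np.zeros((480,640),bool);m[330:400,270:366]=((hsv[...,1]>80)&(hsv[...,2]>170))[330:400,270:366]
print(rect(c,m,.016))
E
```

```text
slotR (306, 237) [ 0.4437 -0.0541]
slotR- (306, 264) [ 0.4433 -0.0812]
slotR+ (306, 210) [ 0.4441 -0.0283]
slotL bottom (303, 54) [0.4436 0.1001]
corner (275, 275) [ 0.4131 -0.0925]
corner (501, 275) [ 0.6319 -0.0933]
ringtop (305.5, 236) [ 0.4445 -0.0444]
[220 300] [261 309]
[(array([ 414.9, -214.6]), array([41.6, 23.5]), -78.8)]
```

```bash
python3 -m handwheel '{"grip":[0,0,0,0,0,0,0],"translation":[[0,0,0],[0,0,0],[0,0,0],[0,0,0],[0,0,0],[0,0,0],[0,0,0]],"spin":[-0.145,-0.145,-0.145,-0.145,-0.145,-0.145,-0.145]}'
python3 -c "
from h import *
go(.6,-.22,.19,58)"
```

```text
clock: 30.65
ee_pos: [0.4564, -0.034, 0.2241]
ee_rot: [0.273, 0.962, -0.0, -0.0]
force: [0.1, -0.3, 0.2]
width: 0.0425
grip_force: 0.0
t30.6 pos [ 0.4564 -0.034   0.2241] yaw 58.3 q7 0.97 w 0.043 | spin 0.005 shift [-0.2203 -0.0816  0.0341] F [ 0.1 -0.3  0.2]
```

```bash
python3 -m handwheel '{"grip":[0,0,0,0,0,0,0,0,0,0,0,0],"translation":[[-0.022,-0.0082,0.0034],[-0.022,-0.0082,0.0034],[-0.022,-0.0082,0.0034],[-0.022,-0.0082,0.0034],[-0.022,-0.0082,0.0034],[-0.022,-0.0082,0.0034],[-0.022,-0.0082,0.0034],[-0.022,-0.0082,0.0034],[-0.022,-0.0082,0.0034],[-0.022,-0.0082,0.0034],[0,0,0],[0,0,0]],"spin":[0,0,0,0,0,0,0,0,0,0,0,0]}'
cat >> h.py <<'E'
def pin(c,x0,y0,rad=.06):
    """grip centre/axis (z .016 top face of wood) and hook, near x0,y0"""
    hsv=cv2.cvtColor(c['color'],cv2.COLOR_RGB2HSV)
    w=(hsv[...,1]>80)&(hsv[...,2]>150); s=(hsv[...,1]<70)&(hsv[...,2]>100)
    out=[]
    for m,z in((w,.016),(s,.006)):
        n,l,st,ce=cv2.connectedComponentsWithStats(m.astype(np.uint8))
        for i in range(1,n):
            if 150<st[i,4]<6000:
                q=pt(c,*ce[i],z)[:2]
                if np.hypot(q[0]-x0,q[1]-y0)<rad: out.append((rect(c,l==i,z),st[i,4],q.round(4)))
    return out
E
python3 - <<'E'
from h import *
c=shot('wrist','w8.png')
import pickle;pickle.dump(c,open('w8.pkl','wb'))
for o in pin(c,.6,-.23,.08): print(o)
go(.6,-.22,.19,58)
E
```

```text
clock: 31.85
ee_pos: [0.5991, -0.2207, 0.1895]
ee_rot: [0.277, 0.961, -0.0, -0.001]
force: [0.1, 0.4, -0.1]
width: 0.0427
grip_force: 0.0
([(array([ 595. , -214.2]), array([15.2, 45.8]), 59.9)], np.int32(763), array([ 0.5945, -0.2141]))
([(array([ 623. , -253.5]), array([52. , 31.8]), -22.9)], np.int32(657), array([ 0.6243, -0.2541]))
t31.9 pos [ 0.599  -0.2202  0.1899] yaw 57.9 q7 1.49 w 0.043 | spin -0.002 shift [-0.0007  0.0007 -0.0001] F [0.5 0.6 0.2]
```

View pics/w8.png

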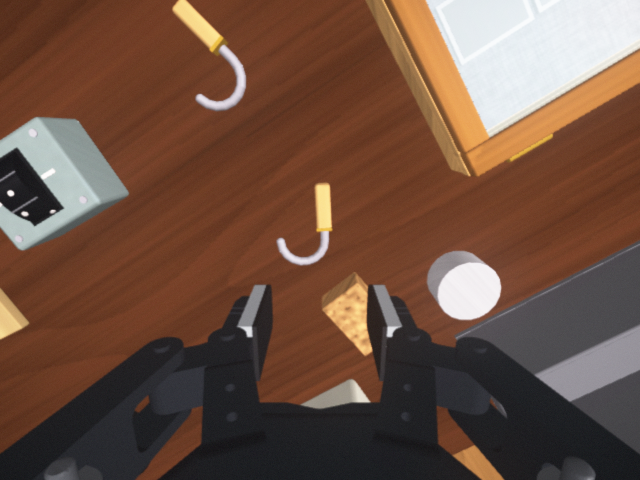

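```bash
python3 -c "
from h import *
go(.595,-.2142,.003,59.9)"
```

```text
t31.9 pos [ 0.599  -0.2202  0.1899] yaw 57.9 q7 1.49 w 0.043 | spin -0.035 shift [0.0063 0.0031 0.1869] F [0.5 0.6 0.2]
```

```bash
python3 -m handwheel '{"grip":[0,0,0,0,0,0,0,0,0,0],"translation":[[0,0,0],[0.0063,0.0031,0.03],[0,0,0.03],[0,0,0.03],[0,0,0.03],[0,0,0.03],[0,0,0.02],[0,0,0.012],[0,0,0.0045],[0,0,0]],"spin":[-0.035,0,0,0,0,0,0,0,0,0]}'
python3 -m handwheel '{"grip":[-0.4,-0.7,-1,-1,-1,-1],"translation":[[0,0,0],[0,0,0],[0,0,0],[0,0,0],[0,0,0],[0,0,0]],"spin":[0,0,0,0,0,0]}'
python3 -c "
from h import *
go(.595,-.2142,.003,59.9)"
```

```text
clock: 32.9
ee_pos: [0.5954, -0.2149, 0.004]
ee_rot: [0.26, 0.966, 0.0, 0.0]
force: [0.2, -0.3, -0.2]
width: 0.0425
grip_force: 0.0
clock: 33.5
ee_pos: [0.596, -0.2155, 0.005]
ee_rot: [0.26, 0.966, 0.0, 0.001]
force: [-0.8, 0.9, 6.9]
width: 0.0123
grip_force: 60.4
t33.5 pos [ 0.596  -0.2155  0.005 ] yaw 59.9 q7 1.60 w 0.012 | spin -0.001 shift [0.0016 0.0006 0.002 ] F [-0.8  0.9  6.9]
```

```bash
python3 -m handwheel '{"grip":[-1,-1,-1,-1,-1,-1,-1,-1,-1,-1,-1],"translation":[[0,0,-0.01],[0,0,-0.03],[0,0,-0.03],[0,0,-0.03],[0,0,-0.03],[0,0,-0.02],[0,0,0],[0,0,0],[0,0,0],[0,0,0],[0,0,0]],"spin":[0,0,0,-0.1498,-0.1498,-0.1498,-0.1498,-0.1498,-0.1498,-0.1498,0]}'
python3 -c "
from h import *
go(.4044,-.0294,.155,120)"
```

```text
clock: 34.6
ee_pos: [0.595, -0.2156, 0.1544]
ee_rot: [-0.259, 0.966, -0.0, 0.0]
force: [0.1, -0.9, -0.3]
width: 0.0122
grip_force: 59.6
t34.6 pos [ 0.595  -0.2156  0.1544] yaw 120.1 q7 2.51 w 0.012 | spin 0.001 shift [ 0.072   0.2566 -0.0007] F [ 0.1 -0.9 -0.3]
```

```bash
python3 -m handwheel '{"grip":[-1,-1,-1,-1,-1,-1,-1,-1,-1,-1,-1,-1,-1,-1],"translation":[[0.006,0.0214,0],[0.006,0.0214,0],[0.006,0.0214,0],[0.006,0.0214,0],[0.006,0.0214,0],[0.006,0.0214,0],[0.006,0.0214,0],[0.006,0.0214,0],[0.006,0.0214,0],[0.006,0.0214,0],[0.006,0.0214,0],[0.006,0.0214,0],[0,0,0],[0,0,0]],"spin":[0,0,0,0,0,0,0,0,0,0,0,0,0,0]}'
python3 -c "
from h import *
go(.4044,-.0294,.078,120)"
```

```text
clock: 36.0
ee_pos: [0.4048, -0.0289, 0.1541]
ee_rot: [-0.257, 0.966, 0.0, 0.001]
force: [-0.5, -0.0, -0.1]
width: 0.0126
grip_force: 59.6
t36.0 pos [ 0.4048 -0.0289  0.1541] yaw 119.8 q7 2.02 w 0.013 | spin -0.004 shift [ 0.0007 -0.0003  0.0761] F [-0.5 -0.  -0.1]
```

```bash
python3 -m handwheel '{"grip":[-1,-1,-1,-1,-1,-1],"translation":[[0.0004,0,0.03],[0,0,0.03],[0,0,0.016],[0,0,0.01],[0,0,0],[0,0,0]],"spin":[0,0,0,0,0,0]}'
python3 - <<'E'
from h import *
c=shot('scene','s9.png');a=c['color'][140:290,250:450];cv2.imwrite('pics/c9.png',cv2.resize(a,(800,600),interpolation=cv2.INTER_CUBIC)[:,:,::-1])
go(.4044,-.0294,.068,120)
E
```

```text
clock: 36.6
ee_pos: [0.4049, -0.0293, 0.0683]
ee_rot: [-0.258, 0.966, -0.0, 0.0]
force: [-0.9, 0.7, -0.9]
width: 0.0122
grip_force: 59.6
t36.6 pos [ 0.4051 -0.0291  0.0686] yaw 119.9 q7 2.06 w 0.012 | spin -0.002 shift [0.0007 0.0001 0.0006] F [-0.8  0.1 -0.7]
```

View pics/c9.png

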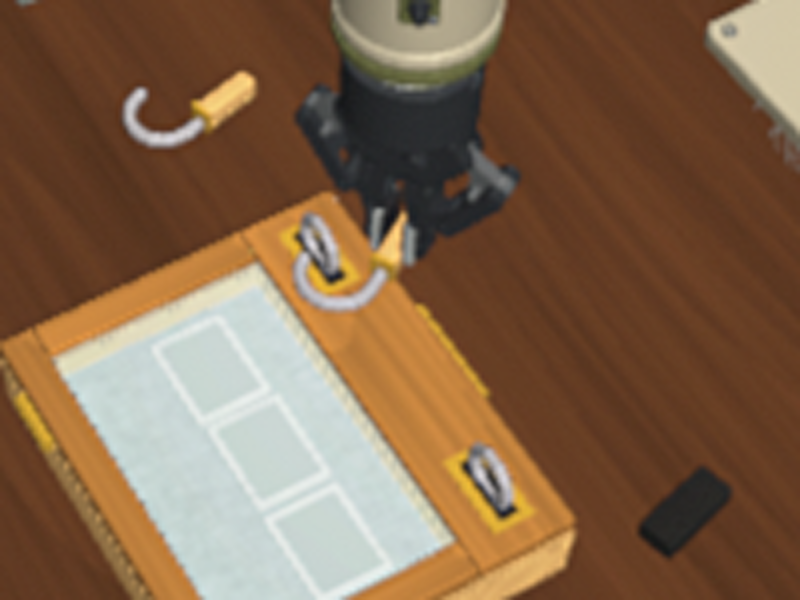

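```bash
python3 -m handwheel '{"grip":[-1,-1,-1,-1],"translation":[[-0.003,0.0047,0],[-0.0036,0.0047,0],[0,0,0],[0,0,0]],"spin":[0.149,0.149,0,0]}'
python3 - <<'E'
from h import *
C=np.array([.444,-.032])
def ex(phi): 
    a=np.radians(phi-90);return C+[np.cos(a)*-.033-np.sin(a)*.022,np.sin(a)*-.033+np.cos(a)*.022]
for p in (119.9,102.8,50,0): print(p,ex(p).round(4))
go(*ex(102.8),.068,102.8)
import cv2
c=manip.read_camera('scene');print(pt(c,325,205.5,.067))
E
```

```text
clock: 37.05
ee_pos: [0.4066, -0.0178, 0.0683]
ee_rot: [-0.114, 0.993, 0.0, 0.001]
force: [-0.6, 0.3, 0.9]
width: 0.0124
grip_force: 59.6
119.9 [ 0.4044 -0.0294]
102.8 [ 0.4069 -0.0179]
50 [0.4329 0.0061]
0 [0.466 0.001]
t37.0 pos [ 0.4066 -0.0178  0.0683] yaw 103.1 q7 1.74 w 0.012 | spin 0.006 shift [-0.0003 -0.0001  0.0003] F [-0.6  0.3  0.9]
[ 0.45899451 -0.0495133   0.067     ]
```

```bash
python3 -m handwheel '{"grip":[-1,-1,-1,-1],"translation":[[-0.0036,0.0047,0],[-0.0036,0.0047,0],[-0.0036,0.0047,0],[0,0,0]],"spin":[0.149,0.149,0.149,0]}'
python3 -m handwheel '{"grip":[-1,-1,-1,-1],"translation":[[-0.0036,0.0047,0],[-0.0036,0.0047,0],[-0.0036,0.0047,0],[0,0,0]],"spin":[0.149,0.149,0.149,0]}'
python3 - <<'E'
from h import *
c=shot('scene');a=c['color'][140:290,250:450];cv2.imwrite('pics/c10.png',cv2.resize(a,(800,600),interpolation=cv2.INTER_CUBIC)[:,:,::-1])
C=np.array([.444,-.032])
def ex(phi): 
    a=np.radians(phi-90);return C+[np.cos(a)*-.033-np.sin(a)*.022,np.sin(a)*-.033+np.cos(a)*.022]
go(*ex(51.7),.068,51.7)
E
```

```text
clock: 37.5
ee_pos: [0.4163, -0.0028, 0.068]
ee_rot: [0.111, 0.994, 0.0, 0.0]
force: [0.2, 0.2, -1.4]
width: 0.0124
grip_force: 59.6
clock: 37.9
ee_pos: [0.4312, 0.006, 0.0678]
ee_rot: [0.327, 0.945, 0.0, 0.0]
force: [0.3, -0.2, -0.2]
width: 0.0121
grip_force: 59.6
t38.0 pos [0.4308 0.0059 0.0677] yaw 52.1 q7 0.82 w 0.012 | spin 0.007 shift [-0.0008  0.0005 -0.0003] F [-0.2 -0.5 -1. ]
```

View pics/c10.png

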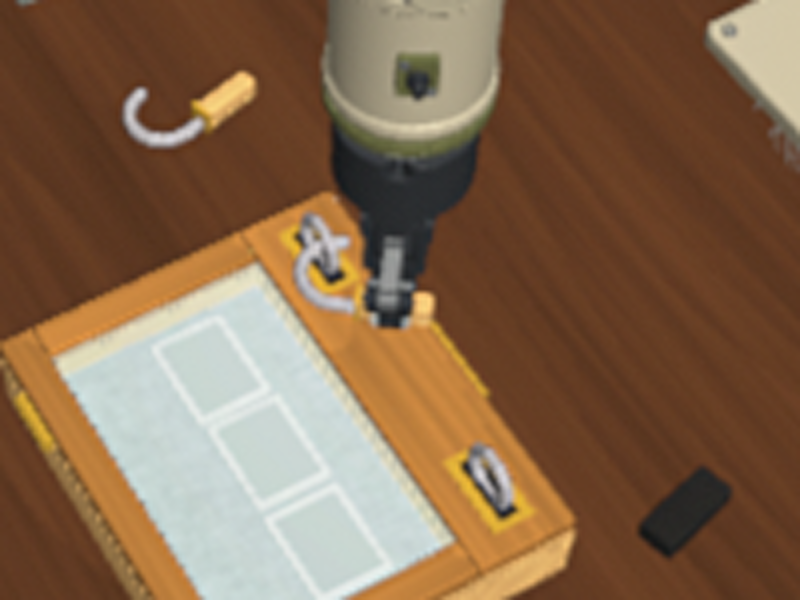

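The tip has passed through the right ring (tip visible at (348,242), ring at (318,240)). Continuing the arc for the rest, then lowering.

```bash
python3 -m handwheel '{"grip":[-1,-1,-1,-1],"translation":[[-0.0036,0.0047,0],[-0.0036,0.0047,0],[-0.0036,0.0047,0],[0,0,0]],"spin":[0.149,0.149,0.149,0]}'
python3 -m handwheel '{"grip":[-1,-1,-1,-1,-1],"translation":[[-0.0036,0.0047,0],[-0.0036,0.0047,0],[-0.0036,0.0047,0],[0,0,0],[0,0,0]],"spin":[0.149,0.149,0.155e0,0,0]}' || true
python3 -c "
from h import *
go(.466,.001,.061,0)"
```

```text
clock: 38.35
ee_pos: [0.4485, 0.0076, 0.0677]
ee_rot: [0.528, 0.849, -0.0, 0.0]
force: [-0.1, -0.5, -0.7]
width: 0.0122
grip_force: 59.6
t38.4 pos [0.4485 0.0076 0.0677] yaw 26.3 q7 0.38 w 0.012 | spin 0.459 shift [-0.0066  0.0175  0.0067] F [-0.1 -0.5 -0.7]refused, turn out of range in row 3
```

```bash
python3 -m handwheel '{"grip":[-1,-1,-1,-1,-1],"translation":[[-0.0036,0.0047,0],[-0.0036,0.0047,0],[-0.0036,0.0047,0],[0,0,0],[0,0,0]],"spin":[0.149,0.149,0.15,0,0]}'
python3 -m handwheel '{"grip":[-1,-1,-1,-1],"translation":[[0,0,0.003],[0,0,0.002],[0,0,0.001],[0,0,0]],"spin":[0,0,0,0]}'
python3 -c "
from h import *
go(.466,.001,.061,0)"
```

```text
clock: 38.85
ee_pos: [0.4644, 0.0018, 0.0676]
ee_rot: [0.701, 0.713, -0.0, -0.0]
force: [-0.5, -0.5, -0.5]
width: 0.0122
grip_force: 59.6
clock: 39.25
ee_pos: [0.4648, 0.002, 0.0616]
ee_rot: [0.704, 0.71, -0.0, -0.0]
force: [-0.7, 1.1, 0.9]
width: 0.0127
grip_force: 59.9
t39.2 pos [0.4648 0.002  0.0616] yaw 0.4 q7 -0.03 w 0.013 | spin 0.008 shift [-0.001   0.0012  0.0006] F [-0.7  1.1  0.9]
```

```bash
python3 -m handwheel '{"grip":[-0.5,-0.2,0,0,0,0,0,0,0,0,0,0,0,0,0,0],"translation":[[0,0,0],[0,0,0],[0,0,0],[0,0,-0.02],[0,0,-0.03],[0,0,-0.03],[0,0,-0.03],[0,0,-0.02],[0,0,0],[0,0,0],[0,0,0],[0,0,0],[0,0,0],[0,0,0],[0,0,0],[0,0,0]],"spin":[0,0,0,0,0,0,0,0.15,0.15,0.15,0.15,0.15,0.15,0.15,0.15,0.15]}'
python3 -c "
from h import *
go(.412,-.218,.19,-77)"
```

```text
clock: 40.85
ee_pos: [0.4649, 0.0019, 0.1917]
ee_rot: [0.994, 0.11, 0.0, -0.0]
force: [1.1, 0.2, -0.6]
width: 0.0428
grip_force: 0.0
t40.9 pos [0.4649 0.0019 0.1917] yaw -77.3 q7 -1.45 w 0.043 | spin -0.006 shift [-0.101   0.2023  0.0017] F [ 1.1  0.2 -0.6]
```

```bash
python3 -m handwheel '{"grip":[0,0,0,0,0,0,0,0,0,0,0,0],"translation":[[-0.0101,0.0202,0],[-0.0101,0.0202,0],[-0.0101,0.0202,0],[-0.0101,0.0202,0],[-0.0101,0.0202,0],[-0.0101,0.0202,0],[-0.0101,0.0202,0],[-0.0101,0.0202,0],[-0.0101,0.0202,0],[-0.0101,0.0202,0],[0,0,0],[0,0,0]],"spin":[0,0,0,0,0,0,0,0,0,0,0,0]}'
python3 - <<'E'
from h import *
c=shot('wrist','w11.png')
for o in pin(c,.43,-.22,.08): print(o)
g=[o for o in pin(c,.43,-.22,.08) if min(o[0][0][1])<20]
if g: go(*(g[0][0][0][0]/1000),.004,g[0][0][0][2])
E
```

```text
clock: 42.05
ee_pos: [0.412, -0.2176, 0.1916]
ee_rot: [0.994, 0.113, 0.0, -0.0]
force: [-0.9, 0.9, 0.5]
width: 0.0424
grip_force: 0.0
([(array([ 414. , -220.9]), array([44.2, 14.8]), -77.2)], np.int32(738), array([ 0.4144, -0.2205]))
([(array([ 458.6, -229.5]), array([33.9, 53.3]), 25.0)], np.int32(827), array([ 0.4608, -0.2294]))
t42.1 pos [ 0.4122 -0.217   0.1916] yaw -77.0 q7 -0.96 w 0.043 | spin 0.004 shift [0.0009 0.0043 0.1876] F [0.6 0.4 0. ]
```

View pics/w11.png

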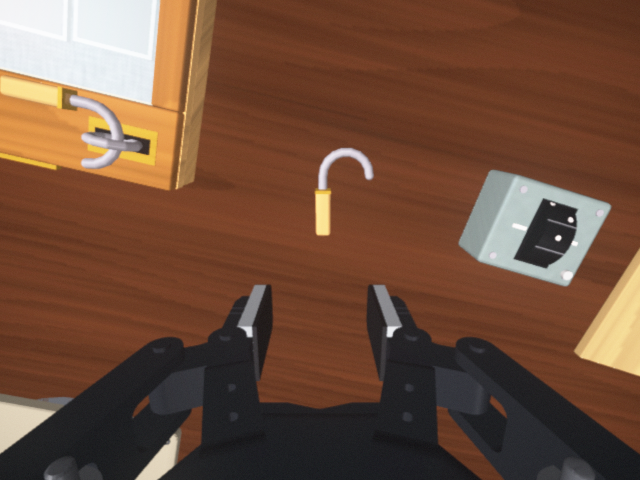

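```bash
python3 -m handwheel '{"grip":[0,0,0,0,0,0,0,0,0],"translation":[[0.0009,0.0043,0.03],[0,0,0.03],[0,0,0.03],[0,0,0.03],[0,0,0.03],[0,0,0.02],[0,0,0.012],[0,0,0.0045],[0,0,0]],"spin":[0,0,0,0,0,0,0,0,0]}'
python3 -m handwheel '{"grip":[-0.4,-0.7,-1,-1,-1,-1],"translation":[[0,0,0],[0,0,0],[0,0,0],[0,0,0],[0,0,0],[0,0,0]],"spin":[0,0,0,0,0,0]}'
python3 -c "
from h import *
go(.414,-.2209,.005,-77.2)"
```

```text
clock: 43.0
ee_pos: [0.4141, -0.2213, 0.0052]
ee_rot: [0.994, 0.114, -0.0, -0.0]
force: [0.0, -0.2, -0.5]
width: 0.0427
grip_force: 0.0
clock: 43.6
ee_pos: [0.4146, -0.2217, 0.0063]
ee_rot: [0.994, 0.113, 0.001, -0.0]
force: [-2.3, 0.9, 8.6]
width: 0.0118
grip_force: 59.3
t43.6 pos [ 0.4146 -0.2217  0.0063] yaw -77.0 q7 -0.74 w 0.012 | spin 0.004 shift [-0.0004 -0.0009  0.0013] F [-2.3  0.9  8.6]
```

```bash
python3 -m handwheel '{"grip":[-1,-1,-1,-1,-1,-1,-1,-1,-1,-1,-1,-1,-1,-1,-1,-1,-1,-1,-1,-1],"translation":[[0,0,-0.01],[0,0,-0.03],[0,0,-0.03],[0,0,-0.03],[0,0,-0.03],[0,0,-0.02],[0,0,0],[0,0,0],[0,0,0],[0,0,0],[0,0,0],[0,0,0],[0,0,0],[0,0,0],[0,0,0],[0,0,0],[0,0,0],[0,0,0],[0,0,0],[0,0,0]],"spin":[0,0,-0.1495,-0.1495,-0.1495,-0.1495,-0.1495,-0.1495,-0.1495,-0.1495,-0.1495,-0.1495,-0.1495,-0.1495,-0.1495,-0.1495,-0.1495,-0.1495,-0.1495,0]}'
python3 -c "
from h import *
go(.484,.1017,.155,67.5)"
```

```text
clock: 45.6
ee_pos: [0.4138, -0.2218, 0.1559]
ee_rot: [0.184, 0.983, 0.0, 0.0]
force: [0.2, -0.2, -1.4]
width: 0.012
grip_force: 58.6
t45.6 pos [ 0.4138 -0.2218  0.1559] yaw 68.8 q7 1.62 w 0.012 | spin 0.022 shift [0.0589 0.3258 0.001 ] F [ 0.2 -0.2 -1.4]
```

```bash
python3 -m handwheel '{"grip":[-1,-1,-1,-1,-1,-1,-1,-1,-1,-1,-1,-1,-1,-1,-1,-1,-1,-1,-1,-1],"translation":[[0.0043,0.0272,0],[0.0043,0.0272,0],[0.0043,0.0272,0],[0.0043,0.0272,0],[0.0043,0.0272,0],[0.0043,0.0272,0],[0.0043,0.0272,0],[0.0043,0.0272,0],[0.0043,0.0272,0],[0.0043,0.0272,0],[0.0043,0.0272,0],[0.0043,0.0272,0],[0,0,0],[0,0,0],[0,0,0],[0,0,0],[0,0,0],[0,0,0],[0,0,0],[0,0,0]],"spin":[0,0,0,0,0,0,0,0,0,0,0,0,-0.149,-0.149,-0.149,-0.149,-0.149,-0.149,0,0]}'
python3 -c "
from h import *
go(.484,.1017,.069,120)"
```

```text
clock: 47.6
ee_pos: [0.4848, 0.101, 0.1556]
ee_rot: [-0.254, 0.967, -0.0, 0.0]
force: [-0.4, -0.6, -1.0]
width: 0.0121
grip_force: 58.7
t47.6 pos [0.4848 0.101  0.1556] yaw 119.4 q7 1.80 w 0.012 | spin -0.010 shift [0.0004 0.001  0.0866] F [-0.4 -0.6 -1. ]
```

```bash
python3 -m handwheel '{"grip":[-1,-1,-1,-1,-1,-1],"translation":[[0.0004,0.001,0.03],[0,0,0.03],[0,0,0.016],[0,0,0.0105],[0,0,0],[0,0,0]],"spin":[-0.01,0,0,0,0,0]}'
python3 - <<'E'
from h import *
c=shot('scene');a=c['color'][140:290,250:450];b=shot('top')['color'][230:320,240:360]
cv2.imwrite('pics/c12.png',np.vstack([cv2.resize(a,(480,360)),cv2.resize(b,(480,240))])[:,:,::-1])
go(.484,.1017,.069,120)
E
```

```text
clock: 48.2
ee_pos: [0.4844, 0.1019, 0.0694]
ee_rot: [-0.262, 0.965, 0.0, 0.0]
force: [-0.6, -0.1, -0.4]
width: 0.012
grip_force: 58.7
t48.3 pos [0.4847 0.102  0.0698] yaw 120.4 q7 1.84 w 0.012 | spin 0.006 shift [0.0008 0.     0.0008] F [ 0.3  0.9 -1. ]
```

View pics/c12.png

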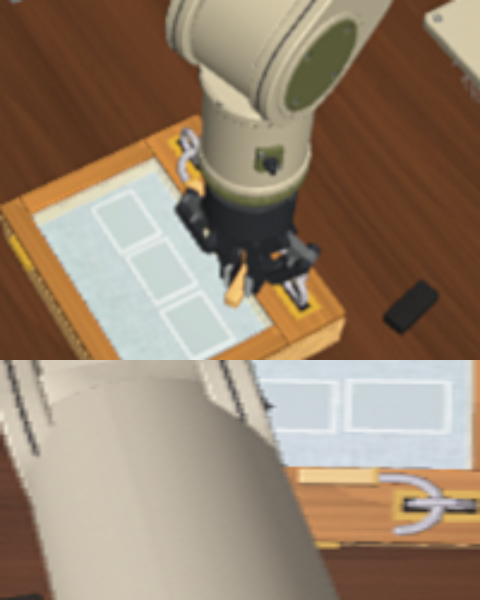

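```bash
python3 -m handwheel '{"grip":[-1,-1,-1,-1,-1],"translation":[[0.0042,-0.0047,0.0005],[0.0036,-0.0047,0],[0.0036,-0.0047,0],[0,0,0],[0,0,0]],"spin":[0.149,0.149,0.149,0,0]}'
python3 -m handwheel '{"grip":[-1,-1,-1,-1,-1],"translation":[[0.0036,-0.0047,0],[0.0036,-0.0047,0],[0.0036,-0.0047,0],[0,0,0],[0,0,0]],"spin":[0.149,0.149,0.149,0,0]}'
python3 - <<'E'
from h import *
C=np.array([.444,.104])
def ex(phi): 
    a=np.radians(phi+90);return C+[np.cos(a)*-.0335-np.sin(a)*.022,np.sin(a)*-.0335+np.cos(a)*.022]
s=manip.get_state();go(*ex(69.2),.069,69.2)
E
```

```text
clock: 48.8
ee_pos: [0.4791, 0.0849, 0.0688]
ee_rot: [-0.044, 0.999, 0.0, 0.001]
force: [-0.2, 0.4, -1.2]
width: 0.0124
grip_force: 58.7
clock: 49.3
ee_pos: [0.4674, 0.0718, 0.0685]
ee_rot: [0.177, 0.984, 0.0, 0.0]
force: [-0.1, 0.6, 0.0]
width: 0.0121
grip_force: 58.7
t49.3 pos [0.4674 0.0718 0.0685] yaw 69.6 q7 1.02 w 0.012 | spin 0.007 shift [-0.0002 -0.0002 -0.0005] F [-0.1  0.6  0. ]
```

On track with no contact force. Continuing the arc: 8 more rows to yaw 0.

```bash
python3 -m handwheel '{"grip":[-1,-1,-1,-1,-1,-1],"translation":[[0.0036,-0.0047,0],[0.0036,-0.0047,0],[0.0036,-0.0047,0],[0.0036,-0.0047,0],[0,0,0],[0,0,0]],"spin":[0.149,0.149,0.149,0.149,0,0]}'
python3 -m handwheel '{"grip":[-1,-1,-1,-1,-1,-1],"translation":[[0.0036,-0.0047,0],[0.0036,-0.0047,0],[0.0036,-0.0047,0],[0.0036,-0.0047,0],[0,0,0],[0,0,0]],"spin":[0.149,0.149,0.149,0.15,0,0]}'
python3 - <<'E'
from h import *
c=shot('scene');a=c['color'][140:290,250:450];b=c['color'][90:150,220:300]
cv2.imwrite('pics/c13.png',np.vstack([cv2.resize(a,(480,360)),cv2.resize(b,(300,225)) if 0 else cv2.resize(b,(480,240))])[:,:,::-1])
go(.422,.0705,.0625,0)
E
```

```text
clock: 49.9
ee_pos: [0.4454, 0.0641, 0.0684]
ee_rot: [0.458, 0.889, 0.0, 0.0]
force: [-0.4, 0.5, -0.3]
width: 0.0121
grip_force: 58.7
clock: 50.5
ee_pos: [0.4229, 0.0699, 0.0683]
ee_rot: [0.699, 0.715, 0.0, 0.0]
force: [-0.4, 0.2, -0.4]
width: 0.0118
grip_force: 58.7
t50.5 pos [0.423  0.0698 0.0683] yaw 1.3 q7 -0.22 w 0.012 | spin 0.022 shift [ 0.0007 -0.001   0.0058] F [ 0.1 -0.1 -0.8]
```

View pics/c13.png

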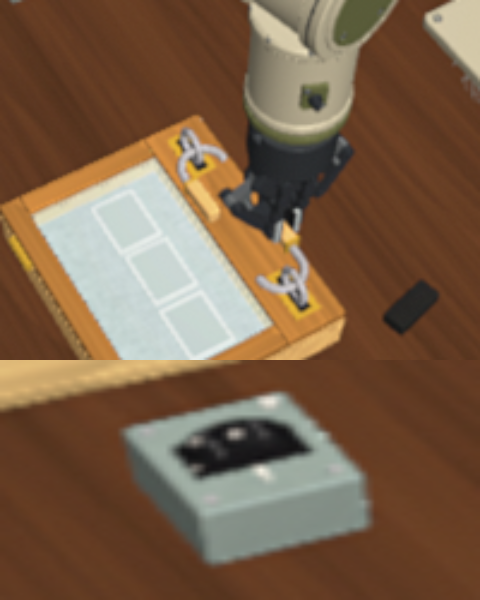

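```bash
python3 -m handwheel '{"grip":[-1,-1,-1,-1],"translation":[[0.0004,-0.0006,0.003],[0,0,0.0025],[0,0,0.001],[0,0,0]],"spin":[0,0,0,0]}'
python3 -m handwheel '{"grip":[-0.5,-0.2,0,0,0,0,0,0,0],"translation":[[0,0,0],[0,0,0],[0,0,0],[0,0,-0.02],[0,0,-0.03],[0,0,-0.03],[0,0,-0.03],[0,0,-0.03],[0,0,0]],"spin":[0,0,0,0,0,0,0,0,0]}'
python3 -c "
from h import *
go(.445,-.40,.22,0)"
```

```text
clock: 50.95
ee_pos: [0.4221, 0.0701, 0.0623]
ee_rot: [0.701, 0.713, 0.0, -0.0]
force: [-6.6, -1.3, 13.3]
width: 0.0119
grip_force: 60.4
clock: 51.85
ee_pos: [0.4237, 0.0707, 0.2053]
ee_rot: [0.702, 0.712, 0.003, 0.001]
force: [0.3, -0.3, -0.8]
width: 0.0429
grip_force: 0.0
t51.9 pos [0.4237 0.0707 0.2053] yaw 0.9 q7 -0.29 w 0.043 | spin 0.015 shift [-0.4707  0.0214 -0.0158] F [ 0.3 -0.3 -0.8]
```

```bash
python3 -m handwheel '{"grip":[0,0,0,0,0,0,0,0,0,0,0,0,0,0,-1,-1,-1,-1],"translation":[[-0.0294,0.0013,-0.001],[-0.0294,0.0013,-0.001],[-0.0294,0.0013,-0.001],[-0.0294,0.0013,-0.001],[-0.0294,0.0013,-0.001],[-0.0294,0.0013,-0.001],[-0.0294,0.0013,-0.001],[-0.0294,0.0013,-0.001],[-0.0294,0.0013,-0.001],[-0.0294,0.0013,-0.001],[-0.0294,0.0013,-0.001],[-0.0294,0.0013,-0.001],[-0.0294,0.0013,-0.001],[-0.0294,0.0013,-0.001],[-0.0294,0.0013,-0.001],[-0.0294,0.0013,-0.001],[0,0,0],[0,0,0]],"spin":[0.015,0,0,0,0,0,0,0,0,0,0,0,0,0,0,0,0,0]}'
python3 - <<'E'
from h import *
c=shot('wrist','w14.png')
import pickle;pickle.dump(c,open('w14.pkl','wb'));t=shot('top','t14.png')['color']
cv2.imwrite('pics/c14.png',np.hstack([cv2.resize(c['color'][60:360,170:470],(480,480),interpolation=cv2.INTER_CUBIC),cv2.resize(t[220:320,240:320] if 0 else t[180:310,240:380],(320,300)) if 0 else cv2.copyMakeBorder(cv2.resize(t[190:310,240:380],(320,274)),0,206,0,0,0)])[:,:,::-1])
go(.445,-.40,.22,0)
E
```

```text
clock: 53.65
ee_pos: [0.4425, -0.4005, 0.2167]
ee_rot: [0.708, 0.707, -0.001, -0.001]
force: [-0.1, 0.4, 0.7]
width: -0.0
grip_force: 0.0
t53.8 pos [ 0.4432 -0.3992  0.2171] yaw 0.1 q7 0.88 w 0.000 | spin 0.001 shift [-0.0008  0.0018 -0.0029] F [ 0.7  0.2 -0.8]
```

View pics/c14.png

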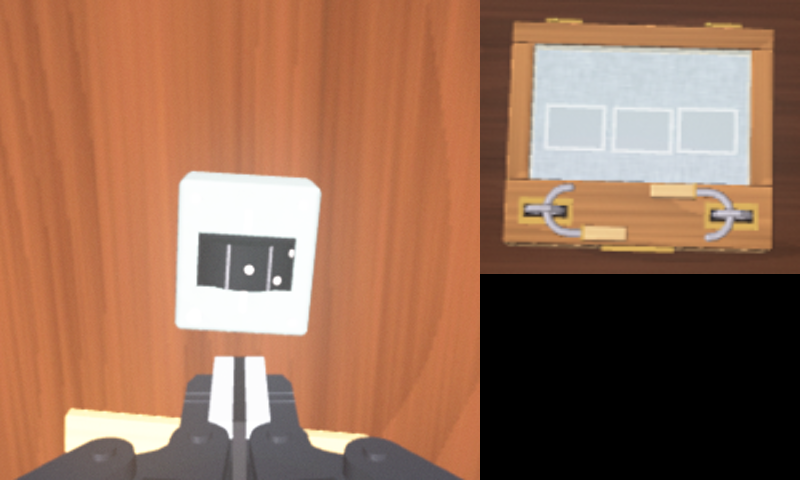

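```bash
python3 - <<'E'
from h import *
import pickle;c=pickle.load(open('w14.pkl','rb'))
for q in [(293,206),(355,206),(293,241),(355,241)]: print(pt(c,*q,.05)[:2].round(4))
a=pt(c,170+249/1.6,60+270/1.6,.066);print('dot',a.round(4)); 
for q in (228,270): print(pt(c,170+q/1.6,60+265/1.6,.064)[:2].round(4))
# box top corners
for q in [(180,182),(320,190),(176,325),(307,332)]: print('box',pt(c,170+q[0]/1.6,60+q[1]/1.6,.05)[:2].round(4))
E
```

```text
[ 0.4182 -0.3912]
[ 0.4744 -0.3913]
[ 0.4174 -0.4245]
[ 0.4754 -0.4246]
dot [ 0.4476 -0.4082  0.066 ]
[ 0.4361 -0.4059]
[ 0.4592 -0.4059]
box [ 0.4096 -0.3622]
box [ 0.487  -0.3667]
box [ 0.4045 -0.4466]
box [ 0.4827 -0.4512]
```

```bash
python3 -c "
from h import *
go(.462,-.408,.075,0)"
python3 -m handwheel '{"grip":[-1,-1,-1,-1,-1,-1,-1,-1,-1],"translation":[[-0.008,0.018,0.03],[0,0,0.03],[0,0,0.03],[0,0,0.03],[0,0,0.018],[0,0,0],[0,0,0.008],[0,0,0.004],[0,0,0]],"spin":[0,0,0,0,0,0,0,0,0]}'
```

```text
t53.8 pos [ 0.4432 -0.3992  0.2171] yaw 0.1 q7 0.88 w 0.000 | spin 0.001 shift [-0.0089  0.0189  0.1421] F [ 0.7  0.2 -0.8]
clock: 54.65
ee_pos: [0.4614, -0.408, 0.0679]
ee_rot: [0.707, 0.707, 0.0, 0.0]
force: [0.6, -0.3, -0.2]
width: 0.0
grip_force: 0.0
```

```bash
python3 -m handwheel '{"grip":[-1,-1],"translation":[[0,0,0.002],[0,0,0]],"spin":[0,0]}'
python3 -m handwheel '{"grip":[-1,-1],"translation":[[0,0,0.001],[0,0,0]],"spin":[0,0]}'
python3 -m handwheel '{"grip":[-1,-1,-1,-1],"translation":[[0,-0.004,0],[0,-0.004,0],[0,-0.004,0],[0,-0.004,0]],"spin":[0,0,0,0]}'
```

```text
clock: 54.85
ee_pos: [0.4612, -0.4083, 0.0659]
ee_rot: [0.707, 0.707, 0.0, 0.0]
force: [0.1, 0.5, -0.5]
width: 0.0002
grip_force: 0.0
clock: 55.05
ee_pos: [0.4611, -0.4083, 0.0648]
ee_rot: [0.707, 0.707, 0.0, 0.0]
force: [0.5, 0.5, 0.2]
width: -0.0
grip_force: 0.4
clock: 55.45
ee_pos: [0.4464, -0.4076, 0.066]
ee_rot: [0.707, 0.707, 0.001, 0.001]
force: [1.2, 6.7, 11.9]
width: -0.0003
grip_force: 6.1
```

```bash
python3 -m handwheel '{"grip":[-1,-1,-1,-1],"translation":[[0,-0.004,0],[0,-0.004,0],[0,-0.004,0],[0,-0.002,0]],"spin":[0,0,0,0]}'
python3 -m handwheel '{"grip":[-1,-1,-1,-1,-1,-1,-1],"translation":[[0,0,-0.02],[0,0,-0.03],[0,0,-0.03],[0,0,-0.03],[0.01,0.015,-0.03],[0,0,0],[0,0,0]],"spin":[0,0,0,0,0,0,0]}'
cat >> h.py <<'E'
def dial(fn):
    c=shot('wrist')
    P=[(.41,-.38),(.48,-.38),(.48,-.43),(.41,-.43)]
    M=np.linalg.inv(c['cam_to_world']);uv=[]
    for x,y in P:
        q=M@np.array([x,y,.058,1]);uv.append((c['fx']*q[0]/q[2]+c['cx'],c['fy']*q[1]/q[2]+c['cy']))
    H=cv2.getPerspectiveTransform(np.float32(uv),np.float32([(0,0),(560,0),(560,400),(0,400)]))
    cv2.imwrite('pics/'+fn,cv2.warpPerspective(c['color'],H,(560,400))[:,:,::-1])
E
python3 -c "
from h import *
dial('d1.png');go(.462,-.408,.075,0)"
```

```text
clock: 55.85
ee_pos: [0.4309, -0.4082, 0.065]
ee_rot: [0.707, 0.707, 0.0, 0.0]
force: [0.2, 0.3, 1.2]
width: -0.0001
grip_force: 0.2
clock: 56.55
ee_pos: [0.4461, -0.3981, 0.2046]
ee_rot: [0.707, 0.707, 0.0, 0.0]
force: [0.1, -0.5, 0.0]
width: -0.0001
grip_force: 0.0
t56.6 pos [ 0.4454 -0.3981  0.2039] yaw -0.0 q7 0.88 w -0.000 | spin -0.000 shift [-0.0099  0.0167  0.1288] F [ 0.6 -0.6  0.2]
```

View pics/d1.png

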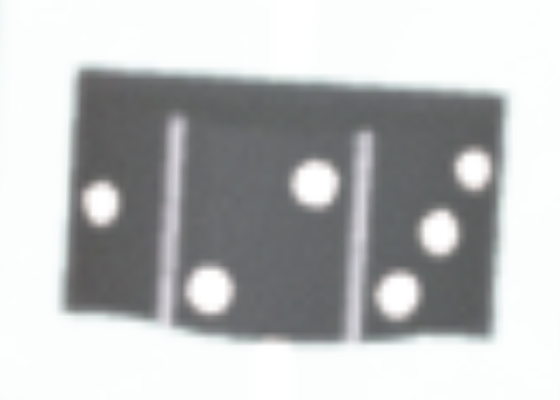

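```bash
python3 -m handwheel '{"grip":[-1,-1,-1,-1,-1,-1,-1,-1],"translation":[[-0.01,0.0118,0.03],[0,0,0.03],[0,0,0.03],[0,0,0.03],[0,0,0.009],[0,0,0],[0,0,0.007],[0,0,0]],"spin":[0,0,0,0,0,0,0,0]}'
python3 -m handwheel '{"grip":[-1,-1,-1],"translation":[[0,0,0.002],[0,0,0.001],[0,0,0]],"spin":[0,0,0]}'
python3 -m handwheel '{"grip":[-1,-1,-1,-1,-1,-1,-1],"translation":[[0,-0.004,0],[0,-0.004,0],[0,-0.004,0],[0,-0.004,0],[0,-0.004,0],[0,-0.003,0],[0,0,0]],"spin":[0,0,0,0,0,0,0]}'
python3 -m handwheel '{"grip":[-1,-1,-1,-1,-1,-1],"translation":[[0,0,-0.01],[0,0.012,-0.005],[0,0.011,0],[0,0,0],[0,0,0.014],[0,0,0]],"spin":[0,0,0,0,0,0]}'
```

```text
clock: 57.4
ee_pos: [0.458, -0.4084, 0.0691]
ee_rot: [0.707, 0.707, 0.0, 0.0]
force: [-0.5, 0.9, -0.3]
width: -0.0001
grip_force: 0.0
clock: 57.7
ee_pos: [0.458, -0.4082, 0.0659]
ee_rot: [0.707, 0.707, 0.0, 0.0]
force: [0.1, 0.9, -0.6]
width: -0.0004
grip_force: 0.0
clock: 58.4
ee_pos: [0.4338, -0.4085, 0.0656]
ee_rot: [0.707, 0.707, -0.0, -0.0]
force: [-1.2, 0.6, 1.4]
width: -0.0002
grip_force: 1.0
clock: 59.0
ee_pos: [0.4582, -0.4085, 0.0656]
ee_rot: [0.707, 0.707, -0.0, 0.001]
force: [1.0, -0.6, 1.4]
width: -0.0
grip_force: 0.4
```

```bash
python3 -m handwheel '{"grip":[-1,-1,-1,-1,-1,-1,-1,-1],"translation":[[0,0,0.001],[0,-0.004,0],[0,-0.004,0],[0,-0.004,0],[0,-0.004,0],[0,-0.004,0],[0,-0.003,0],[0,0,0]],"spin":[0,0,0,0,0,0,0,0]}'
python3 -m handwheel '{"grip":[-1,-1,-1,-1,-1,-1,-1],"translation":[[0,0,-0.02],[0,0,-0.03],[0,0,-0.03],[0,0,-0.03],[0.01,0.012,-0.03],[0,0,0],[0,0,0]],"spin":[0,0,0,0,0,0,0]}'
python3 -c "
from h import *
dial('d2.png');go(.462,-.408,.075,0)"
```

```text
clock: 59.8
ee_pos: [0.4343, -0.4073, 0.0654]
ee_rot: [0.707, 0.707, 0.001, -0.001]
force: [-2.1, 4.3, 9.2]
width: -0.0
grip_force: 4.8
clock: 60.5
ee_pos: [0.4467, -0.3979, 0.205]
ee_rot: [0.707, 0.707, 0.0, -0.0]
force: [0.4, 0.4, 0.0]
width: 0.0001
grip_force: 0.0
t60.5 pos [ 0.4461 -0.3978  0.2043] yaw -0.0 q7 0.88 w -0.000 | spin -0.000 shift [-0.0103  0.0161  0.1293] F [-1.1 -0.   0.2]
```

View pics/d2.png

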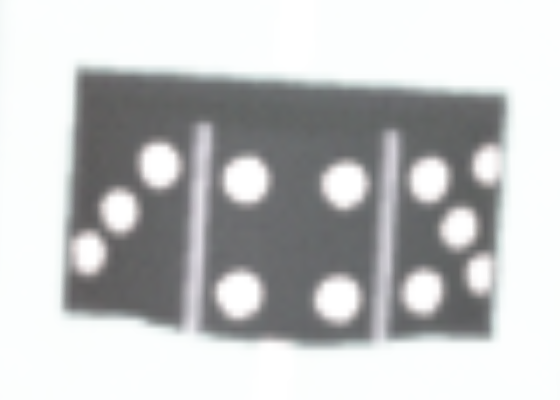

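The four-dot field sits between the index lines, at about 3.1 rad. The last overhead view showed both pins hooked and the plates flat under the shut lid, and the arm is clear. Handing in.

```bash
python3 -c "
from plant import manip
print(manip.sign_off())"
```

```text
the job is handed in; nothing more can be done
None
```

The job is handed in, but the hand-in returned no verdict: my last pictures show three plates in the bed, the lid shut, a pin through each eye and the thumbwheel at four dots, and I viewed 17 pictures, 3 over the 14 allowed.

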